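Fold back and clamp the bifold cover of a board case

ROBOT

A 7-joint arm with a two-finger parallel gripper is mounted at the origin on the work surface. World frame = base frame: x ahead of the robot, y to its left, z up, the work surface at z = 0. Lengths are in m, angles in rad, forces in N, time in s.
With the tool pointing down it reaches from about 0.375 to 0.925 m from the base axis. Payload 3.1 kg.
Tool frame: the origin (TCP) lies on the mounting face of the last link; the fingertips stand 173 mm ahead of it and the grasp point (between the pads) lies 155 mm ahead of it; z points along the fingers, y is the direction in which the jaws open and shut (so a half turn about z gives the same grasp; the last joint's range is limited). The gripper opens to 85 mm and grips with 20 to 120 N. Pads are 22 mm wide; open, the fingers measure 114 mm over their backs; the gripper's body (76 mm by 85 mm) begins 54 mm behind the grasp point. The pads swing forward as they close: fully open they stand 13 mm farther back than shut.
Start: joints at [1.238, 0.383, 0.044, 1.598, -0.018, 1.161, -0.05], TCP at [0.151, -0.632, 0.405] pointing down, gripper open.
Joint ranges: [-2.61, 2.61], [-0.41, 2.15], [-1.48, 1.57], [0, 2.5], [-1.57, 4.71], [0.05, 1.97], [-2.85, 2.85]. Speed limits (rad/s): [2.79, 2.79, 3.14, 3.14, 3.14, 3.14, 3.14].

INTERFACE

Orientations are given as a unit quaternion [x, y, z, w].
In Python, from workcell import sensors, cams, bot, look_for, cut_out gives the robot as it stands.
- The arm moves only by the tool jog_arm, never from a script. Its argument "increments" is a list of rows, each a list of 7 numbers: the turn, a rotation vector about the tool's x, y, z in degrees, then the shift along the tool's x, y, z in mm, then the finger opening in mm, from 0 to 85.4. A call has 1 to 20 rows; each row is the pose to reach, as a shift and turn from the pose commanded when the call began, along the tool's axes at that moment; what a row does not reach only later rows make up. A row lasts 1/10 s, in which the tool goes at most 50 mm and 8.59 degrees, less where a joint would pass 70% of its speed; a pose out of reach is approached as far as the arm can. A call with a gripper value outside its range is refused whole. The fingers move at their own pace and stop on an object; "force" is the grip in N (left out, the last holds). Time passes only in rows, so rows that repeat a pose let the fingers close. It gives the time, the measured TCP pose, the force and the opening at its end, in the units of the state.
- sensors.get_obs(): the state, without advancing time (a new reading comes with each control period).
- cams.grab_frame(name): name is "scene" or "side" or "wrist"; returns a dict with "color" (480x640x3 uint8, red, green, blue), "intrinsics" (3x3 intrinsics, pixels), "R" (3x3) and "t" (3): a world point X has camera coordinates R X + t. Camera axes: x right, y down, z forward; pixel columns grow to the right and rows downward; lengths in m; the calibration is good to about 2 mm. A picture is of the moment at which its call begins. There is no depth.
- bot.hand_in(): hands the job in, once; it reports no verdict.
Trained networks look in a picture, given as the dict that the camera call returned (one of the last four; its "shot" number tells which), for a name from the list of things; names that differ only in an ending like _2 or _b are one class to them, and where a whole thing is asked for, a point or a joint stands for the part that bears it (a point fixed in the world has none). Each returns a list of dicts, best first, with "p" (0 to 1); they miss things now and then, are a little off and sometimes report something else, mostly with a low value. They report only what shows in the picture. A call takes as long as a camera call.
- look_for(picture, name): "at" ([column, row] in pixels, amid what is visible of it).
- cut_out(picture, name): "mask" (480x640 bool, what is visible of it) and "at" ([column, row] in pixels, amid what is visible of it).
The state is a dict: "time_s": time; "qpos": joint angles; "qd": joint speeds; "effort": joint torques, N m; "eef_pos": TCP position; "orientation": TCP orientation; "ft_force": force on the tool from outside, world axes, zero at the start; "torque": the same for the moment, N m; "gripper_width": finger opening in m.
Only numpy, scipy, OpenCV 4.12 (cv2) and the standard library are available. Lean on these libraries where they do the work, as an engineer would, in place of code of your own. Each camera call takes 0.05 s, during which the arm holds its last target.

TASK

In the TV repair workshop, fold the raised front panel of the board case's bifold cover all the way back until it lies flat on the fixed panel, so that the board bay stays open. Then hook the draw latch's loop over the keeper on that panel, and push the latch lever right down past centre so that it clamps, and let go of everything. Do not press on the circuit board, and leave the cleaner bottle, carton, speaker and screwdriver where they are.

Things in the scene. Friction and masses are not known exactly. Their poses are not given: they have to be found in the camera images.
- case: Grey plastic case fixed to the bench, 180 mm (its x) by 420 mm (its y, -180 to +240), 80 mm high. Origin at bench level; x points away from the robot, y to the robot's left, z up. y = -180 to 97 is a flat deck at z = 80 (the cover's fixed panel) with the latch on its middle line x = 0; y = 97 to 240 is the open board bay, walls 68 high. Two bumpers, 30 mm cubes, on the deck at x = +-73, y = -163.
- hinge (a point): Middle of the cover's hinge line, which runs along the case's x: case (0, 97, 80) mm.
- cover (a joint): Swinging aluminium panel of the bifold cover, 160 mm long (case x), 130 wide, 10 thick, 0.25 kg. 0 rad: shut over the board bay; 1.57: upright; 3.14 (stop): folded flat on the fixed panel, underside up, free edge at case y = -33, upper face at z = 90. Stiff hinge (0.17 N m): stays where left up to about 2.5 rad, then sinks. Starts at 1.0 to 1.9.
- cover_edge (a point): Middle of the swinging panel's free edge, half-way through its thickness, 130 mm from the hinge line.
- keeper: Steel keeper on the swinging panel's underside, mid-way along its free edge; stands up when the panel is folded. Wall 24 mm wide (case x), 4 thick, 17 high with a 3 mm thick lip on top that overhangs 4 mm on the side away from the latch (case +y). Origin and axes are the panel's: on the hinge line, y to the free edge.
- keeper_seat (a point): Where the centre of the loop's cross bar lies when hooked: against the keeper's wall on the side away from the latch, under the lip, on the panel. With the panel folded: case (0, -20, 93.5) mm. Axes as the panel: folded, y points to the latch (case -y) and z down.
- pivot (a point): Pivot of the latch lever, case (0, -90, 94.5) mm; lever and loop turn about the case's x axis, in the plane x = 0. Axes as the case.
- lever (a joint): Steel handle 18 mm wide, 6 to 10 thick, reaching 80 mm from the pivot. 0: upright; positive: leans to case -y; 1.571 (stop): flat to -y, clamped; lowest -0.35. Hooked, the loop goes taut at about 0.73 and passes dead centre at about 1.34, then pulls shut. Stiff (0.08 N m): stays where left when slack. Starts 0.35 to 0.9. The loop hangs on its crank pin, 18 mm from the pivot.
- lever_tip (a point): End of the lever handle, 80 mm from the pivot.
- bail (a joint): Wire loop of the latch, 38 mm wide, hinged on the lever's crank pin. Seen with case +y as 0 and up as 90 degrees, the crank points at 103 degrees + lever and the loop, from the crank pin, at 103 degrees + lever + bail. Crank pin to cross bar 85.5 mm, plus up to 6 mm of stiff spring (10 N/mm). Stays put near upright, falls when over 45 degrees from it. Starts -1.22 to -0.91.
- bar (a point): Centre of the loop's cross bar, steel, 6 mm thick, 42 mm long along the case's x: this goes over and behind the keeper.
- grip (a point): Centre of the loop's finger piece, a round-ended steel barrel 27 mm long along the case's x, 11 mm thick, to pinch at its two ends; it may turn between the fingers. It lies 20 mm beyond the bar along the loop and 24 mm to the loop's upper side (above it when hooked).
- hook: Sprung end of the loop that carries the cross bar and finger piece; origin at the crank pin, y along the loop, z to its upper side.
- board: Green circuit board in the board bay, 140 x 110 mm, its parts up to 28 mm above the bench; not to be pressed on. Origin under its centre.
- can: Grey bottle of contact cleaner with white cap, 54 mm across, 150 mm high, loose, close to the case: leave it standing.
- carton: Small cardboard carton, 75 x 60 x 55 mm high, loose: leave it.
- speaker: Black loudspeaker module, 70 x 55 x 30 mm high, loose: leave it.
- driver: Black-handled screwdriver lying in front of the case: leave it.

How it is judged:
By the outcome, as a careful person would: the job done as asked, in the order asked, and still so for the second after the job is handed in, with the robot touching nothing.
It also fails if it takes over 61 s, if anything falls off the work surface, if the arm or the gripper's body presses on something with over 40 N, if the wrist force passes 120 N, or if a joint passes its speed limit or range.

## Working session

There is one attempt and no reset: what is moved stays moved. The work goes in short steps, Python scripts to look and compute and a tool call to move; the robot and the scene stay as the last step left them, time stands still between calls to the robot, and variables do not carry over. Pictures are saved under pics/ and viewed, and the job is handed in when it is done.

Besides the shell and the picture viewer there is one more tool, called after "Emit:" as a command line: name --pt "numbers of a row" for each row, then --argument value for the rest. jog_arm: Moves the arm, as the interface text tells. Its arguments: {"type":"object","properties":{"increments":{"type":"array"},"force":{"type":"number"}},"required":["increments"]}

```bash
ls; mkdir -p pics; cat > h.py <<'E'
import numpy as np,cv2
from workcell import sensors,cams,bot,look_for,cut_out
from scipy.spatial.transform import Rotation as Rn
def save(f,n):cv2.imwrite(f'pics/{n}.png',f['color'][:,:,::-1])
def proj(f,X):
    c=f['R']@np.asarray(X).T.reshape(3,-1)+np.asarray(f['t']).reshape(3,1);p=np.asarray(f['intrinsics'])@c;return (p[:2]/p[2]).T
def ray(f,uv):
    R=np.asarray(f['R']);t=np.asarray(f['t']).ravel();o=-R.T@t
    d=R.T@np.linalg.inv(f['intrinsics'])@np.array([uv[0],uv[1],1.]);return o,d/np.linalg.norm(d)
def onplane(f,uv,z):
    o,d=ray(f,uv);return o+d*(z-o[2])/d[2]
def tri(obs):
    A=0;b=0
    for f,uv in obs:
        o,d=ray(f,uv);P=np.eye(3)-np.outer(d,d);A=A+P;b=b+P@o
    return np.linalg.solve(A,b)
E
python3 - <<'E'
from h import *
o=sensors.get_obs();print(o)
for n in['scene','side','wrist']:
    f=cams.grab_frame(n);save(f,n+'0')
    for k in['case','hinge','cover','cover_edge','keeper','pivot','lever_tip','bar','grip','keeper_seat','can','carton','speaker','driver','board']:
        r=look_for(f,k)
        print(n,k,[(np.round(x['at'],1).tolist(),round(x['p'],2)) for x in r[:2]])
    print(np.linalg.inv(f['R'])@-np.asarray(f['t']).ravel(), f['intrinsics'][0])
E
```

```text
pics
{'time_s': 0.0, 'qpos': array([ 1.23821095,  0.38386142,  0.04385498,  1.59958794, -0.01787254,
        1.16116833, -0.04989732]), 'qd': array([-0.00100711,  0.00038279, -0.00017995, -0.00162145, -0.00230999,
       -0.00237996,  0.00054344]), 'effort': array([ 3.14924282e-04, -4.33457279e+01,  1.02488436e+00, -2.49513352e+01,
        1.06737381e-02,  1.14163320e-02, -2.35511459e-05]), 'eef_pos': array([ 0.15110262, -0.63169476,  0.40326335]), 'orientation': array([ 9.93112212e-01,  1.17159725e-01, -2.41046363e-04, -1.29400633e-03]), 'ft_force': array([-0.09510407,  0.41294896,  0.11756156]), 'torque': array([-0.00566066,  0.02390507,  0.00134544]), 'gripper_width': 0.08563982813386135}
scene case [([298.8, 262.6], 0.56)]
scene hinge [([300.7, 260.1], 0.7), ([284.1, 334.1], 0.28)]
scene cover [([337.9, 201.8], 0.63), ([227.4, 220.8], 0.41)]
scene cover_edge [([339.3, 203.2], 0.85)]
scene keeper [([348.6, 175.3], 0.64)]
scene pivot [([299.4, 257.8], 0.55)]
scene lever_tip [([228.2, 248.2], 0.9)]
scene bar [([234.8, 222.6], 0.68)]
scene grip [([231.4, 225.1], 0.64)]
scene keeper_s
[... 683 characters left out ...]
]
side grip [([382.8, 181.3], 0.53)]
side keeper_seat [([363.0, 241.4], 0.7)]
side can [([312.2, 222.4], 0.78)]
side carton [([290.4, 292.3], 0.84)]
side speaker [([367.0, 201.2], 0.41)]
side driver [([421.0, 293.1], 0.69), ([361.9, 242.8], 0.47)]
side board [([361.0, 325.0], 0.62), ([420.4, 294.0], 0.3)]
[0.22356484 0.82517223 0.81157659] [558.657238     0.         324.51489609]
wrist case []
wrist hinge []
wrist cover []
wrist cover_edge []
wrist keeper []
wrist pivot []
wrist lever_tip []
wrist bar []
wrist grip []
wrist keeper_seat []
wrist can []
wrist carton []
wrist speaker []
wrist driver []
wrist board []
[ 0.21741137 -0.61585494  0.37373142] [414.32977667   0.         316.0697248 ]
```

View pics/scene0.png

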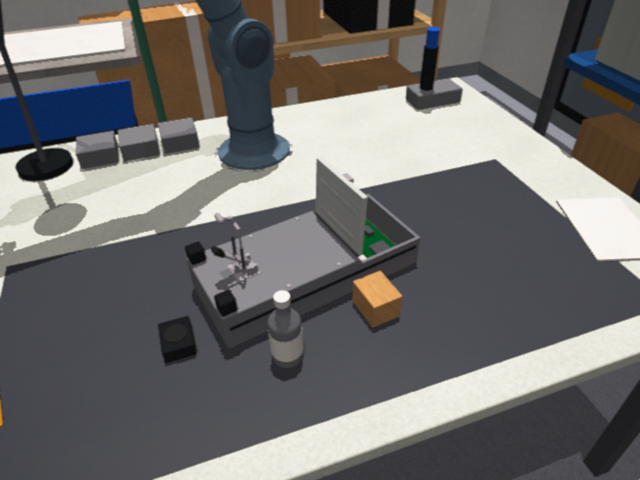

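View pics/side0.png

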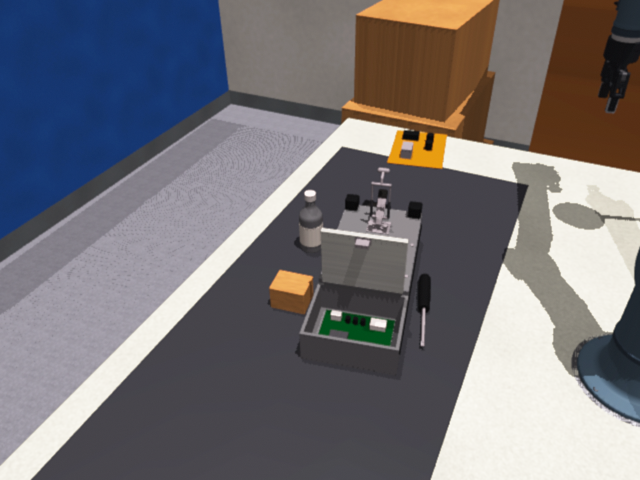

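View pics/wrist0.png

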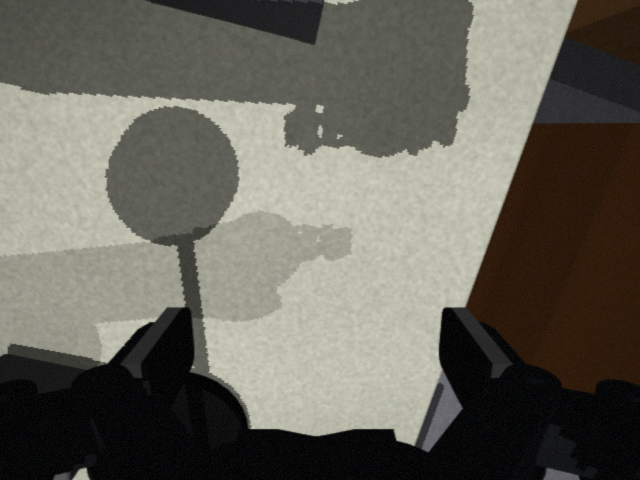

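```bash
python3 - <<'E'
import cv2
a=cv2.imread('pics/scene0.png')[145:345,175:425];cv2.imwrite('pics/z1.png',cv2.resize(a,(750,600),interpolation=cv2.INTER_CUBIC))
a=cv2.imread('pics/side0.png')[155:375,270:450];cv2.imwrite('pics/z2.png',cv2.resize(a,(491,600),interpolation=cv2.INTER_CUBIC))
E
```

```text
(no output)
```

View pics/z1.png

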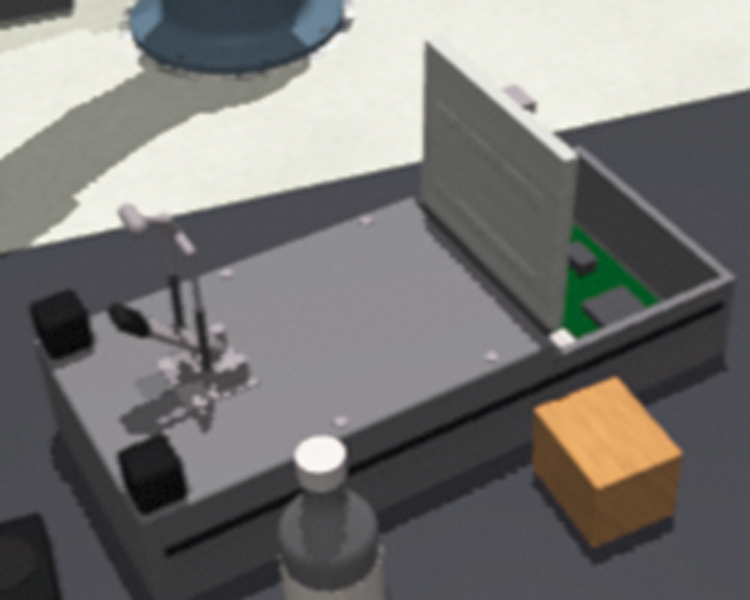

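View pics/z2.png

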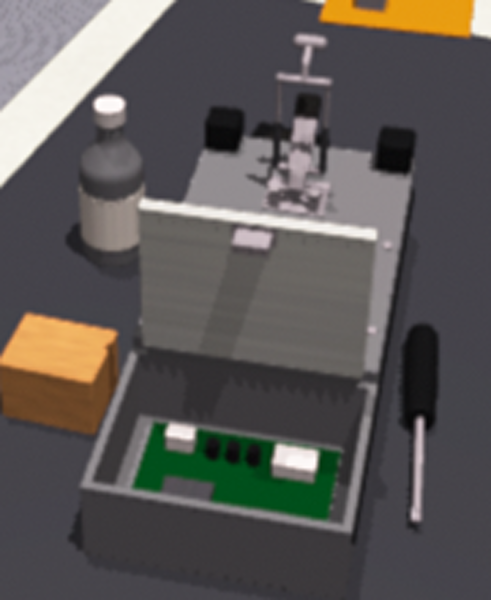

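```bash
cat >> h.py <<'E'
def case2w(p,c):
    p=np.atleast_2d(p)/1000.;cy,sy=np.cos(c[2]),np.sin(c[2])
    return np.c_[c[0]+cy*p[:,0]-sy*p[:,1],c[1]+sy*p[:,0]+cy*p[:,1],p[:,2]]
def pan(x,y,z,th): return [x,97+y*np.cos(th)-z*np.sin(th),80+y*np.sin(th)+z*np.cos(th)]
def lat(lev,bail):
    P=np.array([-90,94.5]);e=lambda a:np.array([np.cos(a),np.sin(a)])
    a=np.radians(103)+lev;pin=P+18*e(a);b=a+bail
    bar=pin+85.5*e(b);grip=pin+105.5*e(b)+24*e(b+np.pi/2);tip=P+80*e(np.pi/2+lev)
    return dict(pin=pin,bar=bar,grip=grip,tip=tip,b=b)
E
cat > fit.py <<'E'
from h import *
from scipy.optimize import least_squares
fs=cams.grab_frame('scene');fd=cams.grab_frame('side')
S=lambda x,y:(175+x/3,145+y/3);D=lambda x,y:(270+x*180/491,155+y*220/600)
def model(p):
    c=p[:3];th,lev,bail=p[3:6];L=lat(lev,bail)
    k=lambda n,x=0:[x,*L[n]]
    sc=[([90,240,68],S(733,278)),([-90,240,68],S(580,150)),([90,-180,80],S(143,513)),
     (pan(-80,130,0,th),S(428,40)),(pan(80,130,0,th),S(578,157)),(k('bar',-21),S(172,222)),(k('bar',21),S(193,250)),(k('grip'),S(131,216)),(k('tip'),S(113,315))]
    sd=[([90,240,68],D(85,490)),([-90,240,68],D(355,527)),(pan(-80,130,0,th),D(377,232)),(pan(80,130,0,th),D(143,200)),(k('bar',-21),D(331,83)),(k('bar',21),D(277,76)),(k('grip'),D(310,41)),(k('tip'),D(308,100)),([-90,240,0],D(343,598))]
    return sc,sd
def res(p,full=False):
    r=[]
    for f,l in zip((fs,fd),model(p)):
        r.append(proj(f,case2w([a for a,_ in l],p))-np.array([b for _,b in l]))
    return r if full else np.concatenate(r).ravel()
s=least_squares(res,[0.6,0,0,1.5,.6,-1.],loss='soft_l1')
print(np.round(s.x,4),np.degrees(s.x[2:]))
for r in res(s.x,True):print(np.round(r,1).tolist())
np.save('fit.npy',s.x)
c=s.x[:3];L=lat(*s.x[4:])
for n in['bar','grip','tip']:print(n,case2w([0,*L[n]],c))
print('edge',case2w(pan(0,130,-5,s.x[3]),c))
for n in ['can','carton','speaker','driver']:
    h={'can':.075,'carton':.0275,'speaker':.015,'driver':.015}[n]
    for f in (fs,fd):
        m=cut_out(f,n)
        if m:print(n,m[0]['p'],m[0]['at'],onplane(f,m[0]['at'],h))
print(sensors.get_obs()['time_s'])
E
python3 fit.py
```

```text
[ 0.5287 -0.0402  0.2046  1.4922  0.834  -1.0871] [ 11.72482448  85.49485955  47.78427197 -62.28427338]
[[0.3, -1.7], [-0.8, -2.9], [-1.0, 2.1], [-0.6, -2.8], [-3.0, -1.1], [-3.3, -3.2], [-0.3, 0.5], [0.3, 0.1], [-0.4, -0.2]]
[[-2.1, -0.4], [-1.3, 2.8], [-0.1, 0.4], [-1.8, 0.8], [-0.7, 0.4], [-0.6, 0.7], [-0.7, 0.7], [0.1, -2.0], [0.5, 2.2]]
bar [[ 0.54974001 -0.14154712  0.18875649]]
grip [[ 0.55450903 -0.16452569  0.20937788]]
tip [[ 0.55904254 -0.18636952  0.14825391]]
edge [[0.5059138  0.06962085 0.2092056 ]]
can 0.66 [284.3, 334.4] [ 0.71769853 -0.10959808  0.075     ]
can 0.77 [313.3, 224.9] [ 0.68817689 -0.09316137  0.075     ]
carton 0.92 [375.7, 301.9] [0.6658911  0.07616144 0.0275    ]
carton 0.67 [289.8, 292.8] [0.65719721 0.08426709 0.0275    ]
speaker 0.84 [173.9, 339.7] [ 0.61461681 -0.28496515  0.015     ]
speaker 0.61 [365.7, 274.8] [ 0.54029264 -0.04676649  0.015     ]
driver 0.63 [419.7, 297.2] [ 0.41219709 -0.02665908  0.015     ]
2.9
```

```bash
cat >> h.py <<'E'
import pickle
def wire(p):
    th,lev,bail=p[3:6];L=lat(lev,bail);k=lambda n,x=0:[x,*L[n]]
    E=[]
    for z0 in (0,):
        q=[[90,-180,0],[90,240,0],[-90,240,0],[-90,-180,0]];E+=[(q[i],q[(i+1)%4]) for i in range(4)]
    q=[[90,-180,80],[90,97,80],[-90,97,80],[-90,-180,80]];E+=[(q[i],q[(i+1)%4]) for i in range(4)]
    q=[[90,97,68],[90,240,68],[-90,240,68],[-90,97,68]];E+=[(q[i],q[(i+1)%4]) for i in range(3)]
    for z in(0,-10):
        q=[pan(-80,0,z,th),pan(80,0,z,th),pan(80,130,z,th),pan(-80,130,z,th)];E+=[(q[i],q[(i+1)%4]) for i in range(4)]
    for s in(-1,1):
        X=s*73;q=[[X-15,-178,110],[X+15,-178,110],[X+15,-148,110],[X-15,-148,110]];E+=[(q[i],q[(i+1)%4]) for i in range(4)]
    E+=[(k('bar',-21),k('bar',21)),(k('grip',-13),k('grip',13)),(k('pin'),k('bar')),([0,-90,94.5],k('tip'))]
    return E
def overlay(f,p,box,name,sc=4,img=None):
    im=f['color'][:,:,::-1] if img is None else img
    u0,v0,u1,v1=box;im=cv2.resize(im[v0:v1,u0:u1],None,fx=sc,fy=sc,interpolation=cv2.INTER_CUBIC)
    for a,b in wire(p):
        q=proj(f,case2w([a,b],p));q=((q+.5-np.array([u0,v0]))*sc-.5)
        cv2.line(im,*[tuple(int(round(t*8)) for t in w) for w in q],(0,255,255),1,cv2.LINE_AA,3)
    cv2.imwrite(f'pics/{name}.png',im)
E
python3 - <<'E'
from h import *
fs=cams.grab_frame('scene');fd=cams.grab_frame('side')
pickle.dump((fs,fd),open('f0.pkl','wb'))
p=np.load('fit.npy')
overlay(fs,p,(180,150,380,300),'o1');overlay(fs,p,(240,150,440,300),'o1b');overlay(fd,p,(295,160,445,310),'o2');overlay(fd,p,(295,220,445,370),'o3')
E
```

```text
(no output)
```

View pics/o1.png

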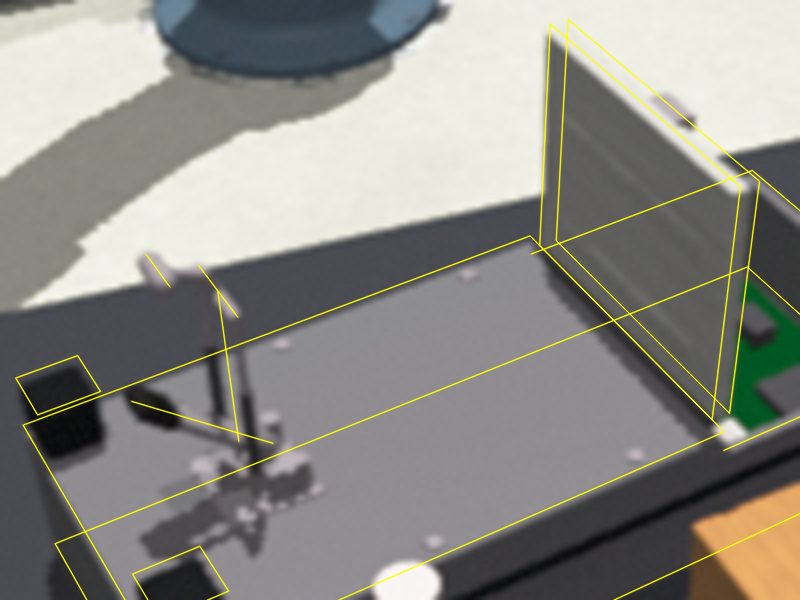

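View pics/o1b.png

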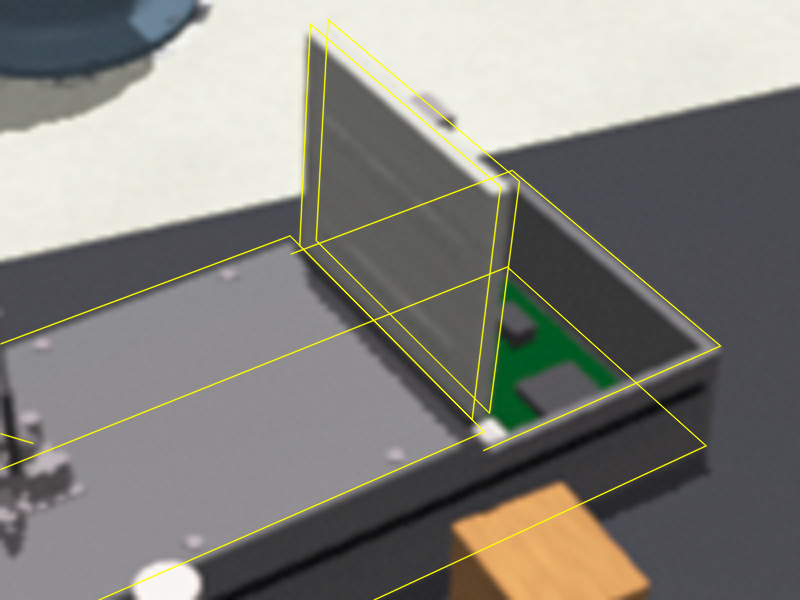

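View pics/o2.png

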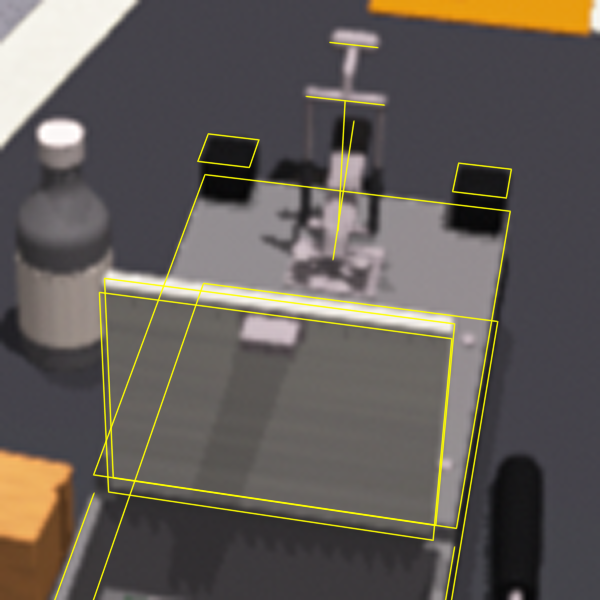

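View pics/o3.png

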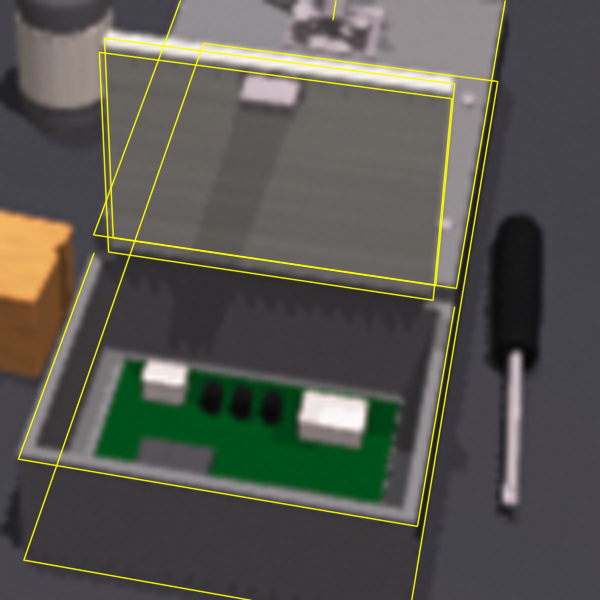

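```bash
python3 - <<'E'
from h import *
fs,fd=pickle.load(open('f0.pkl','rb'))
def up(f,box,n):
    u0,v0,u1,v1=box;im=f['color'][v0:v1,u0:u1,::-1];s=800//(u1-u0)
    im=np.clip(im.astype(float)*1.8,0,255).astype(np.uint8)
    cv2.imwrite(f'pics/{n}.png',cv2.resize(im,None,fx=s,fy=s,interpolation=cv2.INTER_NEAREST))
up(fs,(180,230,280,305),'n1');up(fs,(180,270,280,345),'n2');up(fd,(330,190,430,265),'n3');up(fd,(290,310,420,385),'n4')
E
```

```text
(no output)
```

View pics/n1.png

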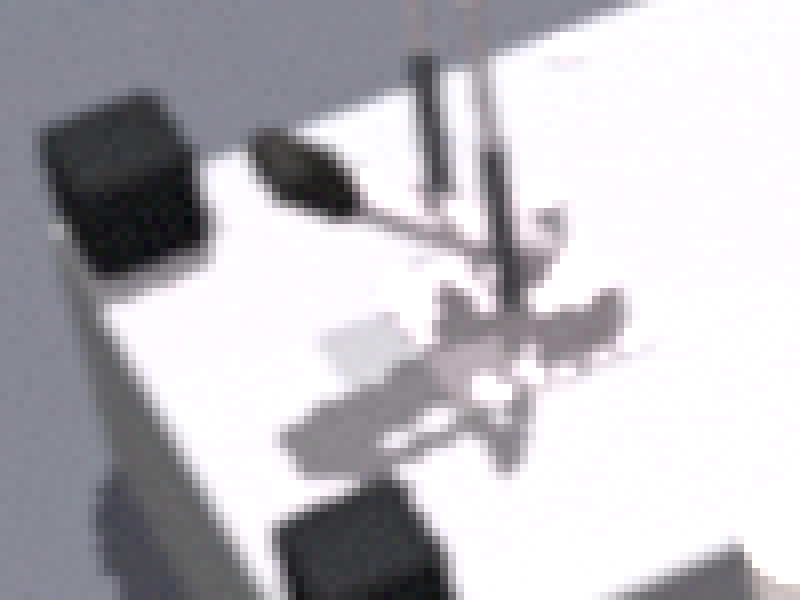

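View pics/n2.png

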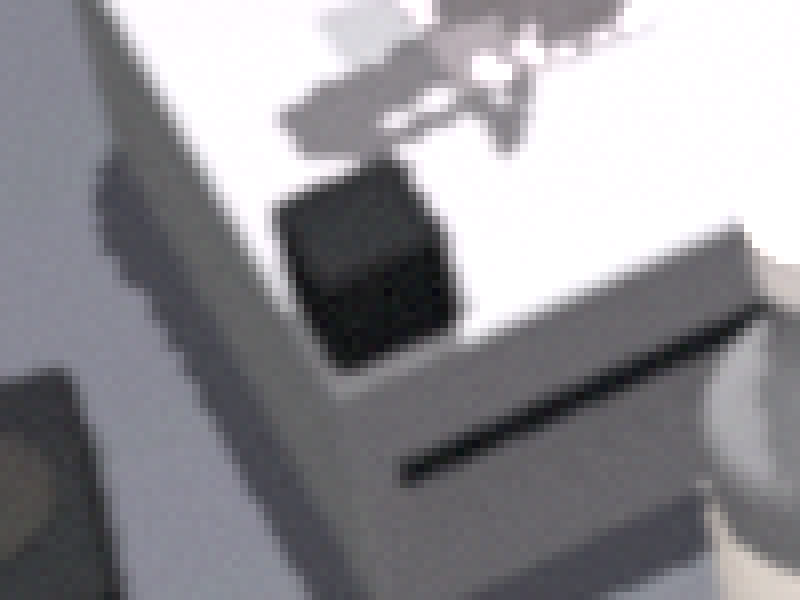

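View pics/n3.png

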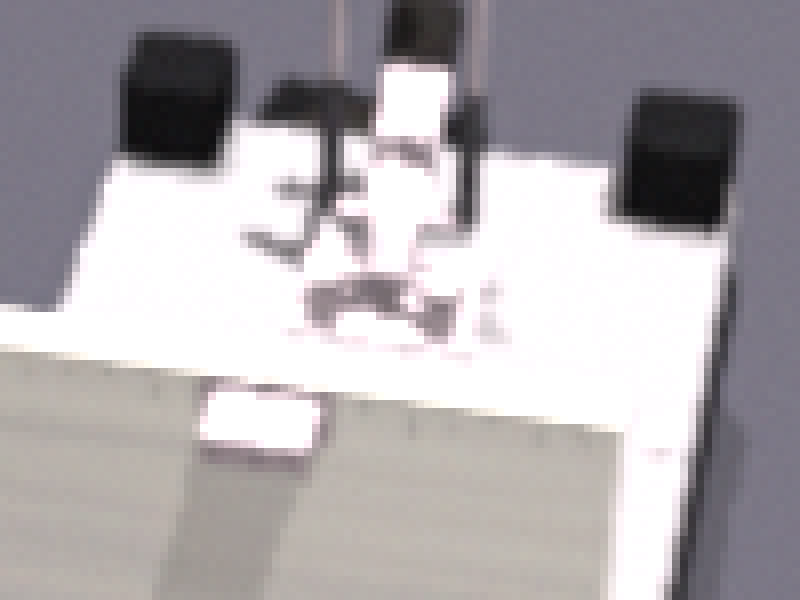

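View pics/n4.png

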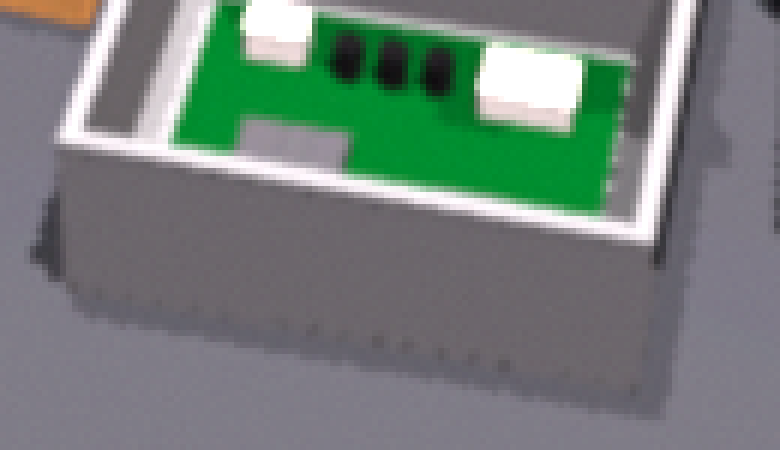

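```bash
cat > fit2.py <<'E'
from h import *
from scipy.optimize import least_squares
fs,fd=pickle.load(open('f0.pkl','rb'))
Z=lambda u0,v0,s:(lambda x,y:(u0+x/s-.5,v0+y/s-.5))
n1=Z(180,230,8);n2=Z(180,270,8);n3=Z(330,190,8);n4=Z(290,310,6);o1=Z(180,150,4);o1b=Z(240,150,4);o2=Z(295,160,4)
def model(p):
    th,lev,bail=p[3:6];L=lat(lev,bail);k=lambda n,x=0:[x,*L[n]]
    sc=[([-88,-178,110],n1(42,130)),([-88,-148,110],n1(152,92)),([-58,-148,110],n1(193,155)),([58,-178,110],n2(278,207)),([58,-148,110],n2(393,160)),([88,-148,110],n2(440,240)),([88,-178,110],n2(318,282)),([90,-180,80],n2(335,392)),
    ([90,240,68],o1b(716,349)),([90,240,0],o1b(707,472)),(pan(-80,130,0,th),o1(549,35)),(pan(80,130,0,th),o1(743,192)),(pan(80,130,-10,th),o1(757,180)),
    (k('bar',-21),o1(203,270)),(k('bar',21),o1(234,315)),(k('grip'),o1(155,268)),(k('tip'),n1(255,145))]
    sd=[([88,-178,110],n3(140,33)),([58,-178,110],n3(237,40)),([88,-148,110],n3(125,90)),([58,-148,110],n3(228,105)),([-58,-178,110],n3(640,90)),([-88,-178,110],n3(738,100)),([-58,-148,110],n3(630,150)),([-88,-148,110],n3(732,165)),
    ([90,240,68],n4(60,142)),([-90,240,68],n4(655,240)),([90,240,0],n4(68,285)),(pan(-80,130,0,th),o2(454,318)),(pan(80,130,0,th),o2(105,273)),
    (k('bar',-21),o2(384,99)),(k('bar',21),o2(306,91)),(k('grip'),o2(355,39)),(k('tip'),o2(355,118))]
    return sc,sd
def res(p,full=False):
    r=[]
    for f,l in zip((fs,fd),model(p)):
        X=case2w([a for a,_ in l],p);X[:,2]+=p[6]
        r.append(proj(f,X)-np.array([b for _,b in l]))
    return r if full else np.concatenate(r).ravel()
s=least_squares(res,[0.6,0,0,1.5,.6,-1.,0],loss='soft_l1')
print(np.round(s.x,4),np.degrees(s.x[2:]))
for r in res(s.x,True):print(np.round(r,1).tolist())
np.save('fit.npy',s.x)
E
python3 fit2.py
python3 - <<'E'
from h import *
fs,fd=pickle.load(open('f0.pkl','rb'));p=np.load('fit.npy')
overlay(fs,p,(180,150,380,300),'o4');overlay(fd,p,(295,160,445,310),'o5')
E
```

```text
[ 5.2960e-01 -4.2100e-02  2.0320e-01  1.4916e+00  7.4940e-01 -1.0018e+00
 -1.4000e-03] [ 1.16416984e+01  8.54623562e+01  4.29347551e+01 -5.73964763e+01
 -8.19598845e-02]
[[-2.1, -0.7], [-0.4, -1.6], [0.2, -0.5], [-2.7, -1.2], [-0.1, -2.3], [1.1, -1.0], [-0.8, 1.0], [-0.8, 0.8], [0.5, 0.4], [-0.9, -5.4], [-0.3, -1.7], [-1.5, -0.0], [-0.2, 1.6], [-1.8, -0.8], [0.3, 1.1], [0.1, 1.0], [2.1, 0.2]]
[[-0.3, -0.6], [0.2, -0.0], [-1.1, -0.9], [-1.1, -1.2], [-0.4, -0.4], [0.5, -0.1], [-0.6, -0.8], [0.0, -1.1], [-0.5, 0.7], [-0.2, 1.2], [-0.4, 2.1], [-0.1, 1.5], [-0.2, 1.3], [0.1, 1.3], [-0.0, 1.1], [-0.4, 1.2], [-0.5, 0.0]]
```

View pics/o4.png

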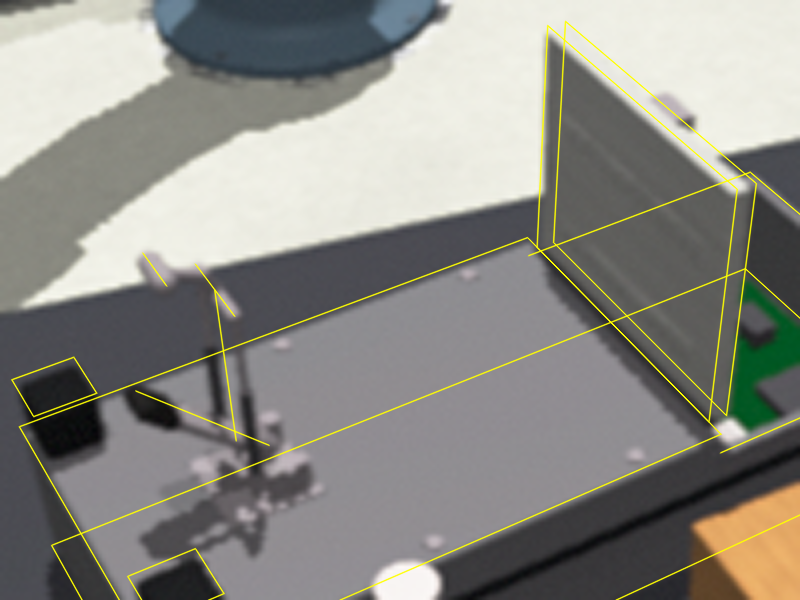

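View pics/o5.png

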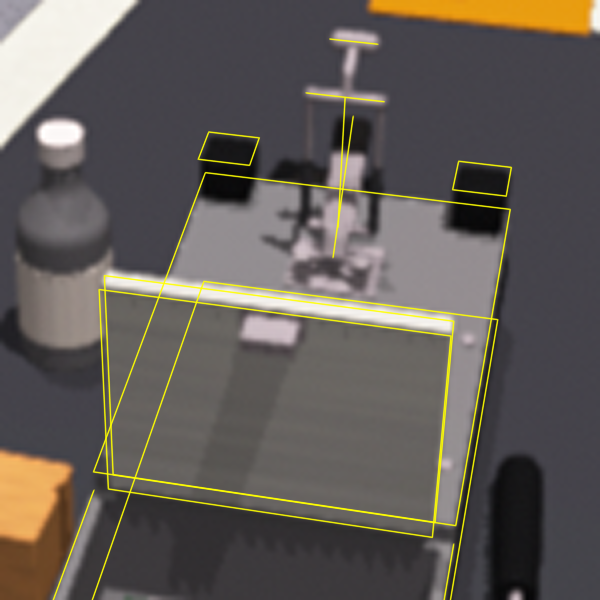

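```bash
sed -e "s/(\[90,240,0\],o1b(707,472)),//; s/(\[90,240,0\],n4(68,285)),//" -e "s/r.append(proj(f,X)-/X=X+p[7+3*(f is fd):10+3*(f is fd)];r.append(proj(f,X)-/" -e "s/np.concatenate(r).ravel()/np.concatenate([np.concatenate(r).ravel(),p[6:]\/np.array([.0003]+[.002]*6)])/" -e "s/-1.,0\]/-1.,0]+[0]*6/" fit2.py > fit3.py; python3 fit3.py;
python3 - <<'E'
from h import *
fs,fd=pickle.load(open('f0.pkl','rb'));p=np.load('fit.npy')
c=p[:3];L=lat(*p[4:6])
for n in['bar','grip','tip']:print(n,case2w([0,*L[n]],c),L[n])
print('grip loc',case2w(pan(0,130,-5,p[3]),c), case2w([[0,97,80],[0,-33,85],[0,-90,94.5]],c))
E
```

```text
[ 5.2990e-01 -4.2200e-02  2.0370e-01  1.4958e+00  7.4850e-01 -9.9610e-01
 -0.0000e+00  6.0000e-04  6.0000e-04 -1.1000e-03 -6.0000e-04 -6.0000e-04
 -1.0000e-03] [ 1.16705270e+01  8.57002170e+01  4.28834791e+01 -5.70730722e+01
 -2.39047187e-03  3.23891510e-02  3.58877280e-02 -6.10833552e-02
 -3.23891526e-02 -3.58877261e-02 -5.74078965e-02]
[[-1.8, -0.6], [-0.1, -1.5], [0.6, -0.3], [-2.2, -1.0], [0.3, -2.1], [1.6, -0.8], [-0.4, 1.2], [-0.3, 1.0], [0.9, 0.4], [-0.1, -1.6], [-1.2, 0.1], [0.1, 1.7], [-1.6, -0.7], [0.6, 1.2], [0.2, 1.3], [2.6, 0.3]]
[[-0.2, -0.9], [0.3, -0.3], [-0.9, -1.2], [-0.9, -1.5], [-0.2, -0.7], [0.7, -0.4], [-0.5, -1.1], [0.2, -1.4], [-0.1, 0.4], [0.2, 0.9], [0.2, 0.9], [0.2, 0.8], [0.3, 0.9], [0.2, 0.7], [-0.1, 0.9], [-0.3, -0.2]]
bar [[ 0.55076459 -0.14319422  0.19007737]] [-103.12712518  190.07737152]
grip [[ 0.55553435 -0.16628637  0.21057132]] [-126.70673601  210.57132071]
tip [[ 0.55912166 -0.18365379  0.15311913]] [-144.44076935  153.11913197]
grip loc [[0.50730198 0.06722378 0.20925923]] [[ 0.51028216  0.05279567  0.08      ]
 [ 0.53657902 -0.07451684  0.085     ]
 [ 0.54810918 -0.13033847  0.0945    ]]
```

```bash
cat >> h.py <<'E'
# tool-down goal orientation: tool x = case +y, tool y = case +x
def inc(pts,tip=160,x=0,verb=True):
    """case (y,z) of the tip (tip mm ahead of TCP) -> increments from measured pose"""
    p=np.load('fit.npy');o=sensors.get_obs();R0=Rn.from_quat(o['orientation']);yaw=p[2]
    Rg=Rn.from_matrix(np.c_[[-np.sin(yaw),np.cos(yaw),0],[np.cos(yaw),np.sin(yaw),0],[0,0,-1]])
    rv=np.degrees((R0.inv()*Rg).as_rotvec())
    print('t',round(o['time_s'],2),'q',np.round(o['qpos'],2),'F',np.round(o['ft_force'],1),'w',round(o['gripper_width']*1e3,1),'turn',np.round(rv,1))
    cy,sy=np.cos(yaw),np.sin(yaw);d=o['eef_pos']-[p[0],p[1],0];M=np.array([[cy,sy],[-sy,cy]]);q=M@d[:2]*1e3
    tipw=o['eef_pos']+R0.apply([0,0,tip/1e3]);q=M@(tipw-[p[0],p[1],0])[:2]*1e3
    print('tip now case',np.round([*q,tipw[2]*1e3],1))
    for a in pts:
        a=a if len(a)==3 else (x,*a)
        w=case2w(a,p)[0]+[0,0,tip/1e3];print(a,'->',np.round(R0.inv().apply(w-o['eef_pos'])*1e3,1))
def panpush(th,r,off=10): return (97+r*np.cos(th)+off*np.sin(th),80+r*np.sin(th)-off*np.cos(th))
E
python3 - <<'E'
from h import *
inc([(150,240),(150,185)])
E
```

```text
t 3.0 q [ 1.24  0.38  0.04  1.6  -0.02  1.16 -0.05] F [ 0.7  0.1 -0.7] w 85.4 turn [ -0.   -0.  -88.2]
tip now case [-490.2 -501.2  244.6]
(0, 150, 240) -> [ 510.2 -635.6    4.7]
(0, 150, 185) -> [ 510.2 -635.6   59.7]
```

Emit:
jog_arm --pt "0 0 -5 28 -35 0 85" --pt "0 0 -10 57 -71 0 85" --pt "0 0 -15 85 -106 0 85" --pt "0 0 -20 113 -141 0 85" --pt "0 0 -25 142 -177 0 85" --pt "0 0 -30 170 -212 0 85" --pt "0 0 -34 198 -247 0 85" --pt "0 0 -39 227 -282 0 85" --pt "0 0 -44 255 -318 0 85" --pt "0 0 -49 283 -353 0 85" --pt "0 0 -54 312 -388 0 85" --pt "0 0 -59 340 -424 0 85" --pt "0 0 -64 368 -459 0 85" --pt "0 0 -69 397 -494 0 85" --pt "0 0 -74 425 -530 0 85" --pt "0 0 -79 453 -565 0 85" --pt "0 0 -83 482 -600 0 85" --pt "0 0 -88.2 510 -636 0 85" --pt "0 0 -88.2 510 -636 0 85"

```text
time_s: 4.9
eef_pos: [0.5002, 0.1121, 0.4058]
orientation: [0.627, 0.779, 0.004, -0.001]
ft_force: [0.1, 0.5, 0.1]
gripper_width: 0.0849
```

```bash
python3 - <<'E'
from h import *
inc([(150,185)]+[tuple(np.round(panpush(t,r,10+11),1)) for t,r in((1.5,100),(1.7,98),(1.9,96),(2.1,94),(2.3,92),(2.5,90),(2.7,88),(2.9,86),(3.14,84))])
E
```

```text
t 4.9 q [ 0.41  0.19 -0.78  1.89  0.15  1.11 -0.21] F [0.1 0.5 0.1] w 84.9 turn [ 0.2 -0.3  0.7]
tip now case [  2.7 158.1 245.8]
(0, 150, 185) -> [-7.5 -2.4 60.7]
(0, np.float64(125.0), np.float64(178.3)) -> [-32.5  -2.7  67.3]
(0, np.float64(105.2), np.float64(179.9)) -> [-52.3  -2.9  65.5]
(0, np.float64(85.8), np.float64(177.6)) -> [-71.7  -3.2  67.7]
(0, np.float64(67.7), np.float64(171.7)) -> [-89.9  -3.4  73.5]
(0, np.float64(51.4), np.float64(162.6)) -> [-106.2   -3.6   82.5]
(0, np.float64(37.5), np.float64(150.7)) -> [-120.2   -3.8   94.3]
(0, np.float64(26.4), np.float64(136.6)) -> [-131.4   -4.   108.4]
(0, np.float64(18.5), np.float64(121.0)) -> [-139.4   -4.2  123.9]
(0, np.float64(13.0), np.float64(101.1)) -> [-145.    -4.3  143.8]
```

Emit:
jog_arm --pt "0 0 0.7 -7 -2 33 85" --pt "0 0 0.7 -7 -2 67 85" --pt "0 0 0.7 -20 -2 67 85" --pt "0 0 0.7 -32 -3 67 85" --pt "0 0 0.7 -42 -3 67 85" --pt "0 0 0.7 -52 -3 67 85" --pt "0 0 0.7 -62 -3 69 85" --pt "0 0 0.7 -71 -3 72 85" --pt "0 0 0.7 -88 -3 80 85" --pt "0 0 0.7 -103 -4 90 85" --pt "0 0 0.7 -116 -4 104 85" --pt "0 0 0.7 -123 -4 115 85" --pt "0 0 0.7 -128 -4 127 85" --pt "0 0 0.7 -132 -4 144 85" --pt "0 0 0.7 -134 -4 153 85"

```text
time_s: 6.4
eef_pos: [0.5216, -0.0277, 0.2499]
orientation: [0.637, 0.771, -0.001, -0.001]
ft_force: [-20.2, 1.2, 61.1]
gripper_width: 0.0851
```

```bash
python3 - <<'E'
from h import *
inc([(24,90)])
for n in('scene','side'):
    f=cams.grab_frame(n);save(f,n+'1')
    pickle.dump(f,open(n+'1.pkl','wb'))
E
```

```text
t 6.4 q [ 0.51  0.42 -0.62  2.    0.33  0.83 -0.11] F [-20.2   1.2  61.1] w 85.1 turn [-0.2 -0.  -0.8]
tip now case [-5.9 16.  89.9]
(0, 24, 90) -> [ 8.2  5.1 -0.2]
```

View pics/scene1.png

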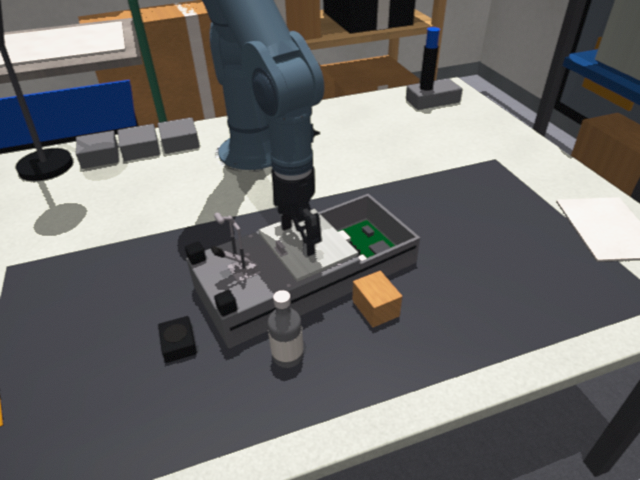

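View pics/side1.png

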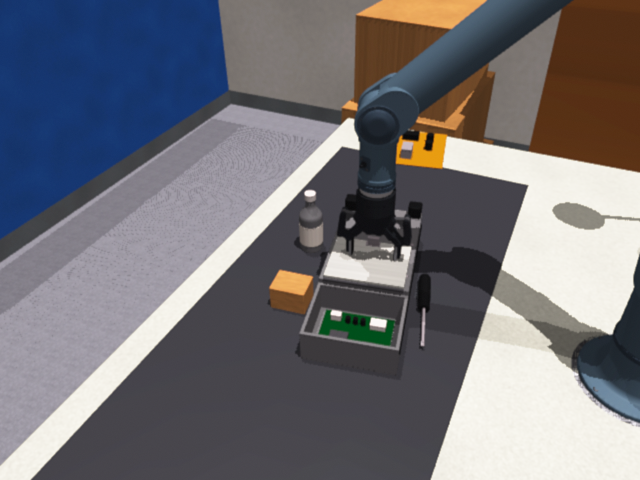

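Emit:
jog_arm --pt "0 0 0 2 2 -40 85" --pt "0 0 0 0 4 -90 85" --pt "0 0 0 -15 4 -140 85" --pt "0 0 0 -50 5 -170 85" --pt "0 0 0 -95 5 -175 70" --pt "0 0 0 -143 5 -175 60" --pt "0 0 0 -143 5 -175 50" --pt "0 0 0 -143 5 -175 50"

```text
time_s: 7.3
eef_pos: [0.5538, -0.1683, 0.4249]
orientation: [0.638, 0.77, -0.001, -0.002]
ft_force: [0.4, 0.6, -0.5]
gripper_width: 0.0497
```

```bash
python3 - <<'E'
from h import *
p=np.load('fit.npy');g=lat(p[4],p[5])['grip']
inc([tuple(g)],tip=152)
for n in('scene','side','wrist'):
    f=cams.grab_frame(n);save(f,n+'2');pickle.dump(f,open(n+'2.pkl','wb'))
    print(n,[(x['at'],x['p']) for x in look_for(f,'grip')],proj(f,case2w([[0,*g]],p)))
E
```

```text
t 7.3 q [ 0.74  0.29 -0.61  1.72  0.18  1.18  0.27] F [ 0.4  0.6 -0.5] w 49.7 turn [-0.2 -0.1 -0.9]
tip now case [  -2.6 -128.   272.9]
(0, np.float64(-126.70673601036759), np.float64(210.57132070567013)) -> [ 1.5  2.3 62.3]
scene [([229.8, 223.0], 0.56), ([230.0, 233.3], 0.41)] [[217.90571963 217.13508729]]
side [([380.7, 181.6], 0.62)] [[382.79624771 169.78352026]]
wrist [([319.1, 247.6], 0.62)] [[319.63903447 281.90246449]]
```

View pics/wrist2.png

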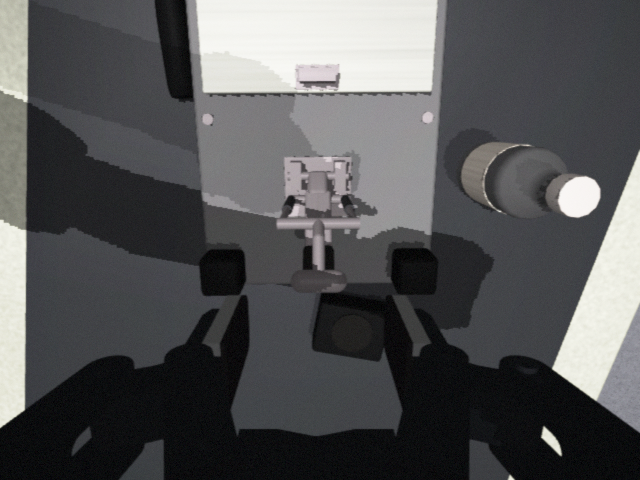

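View pics/side2.png

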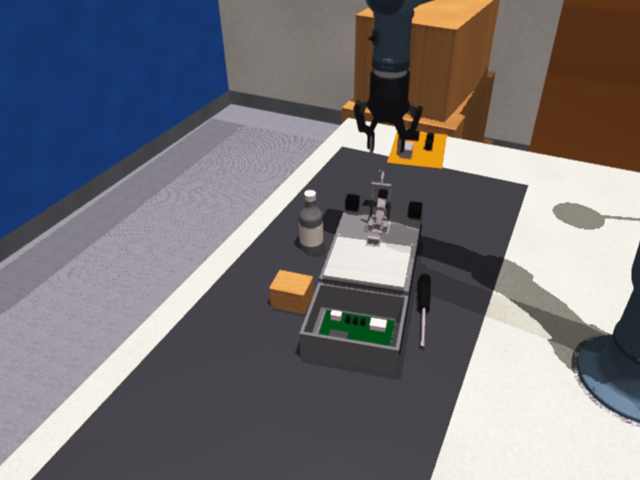

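View pics/scene2.png

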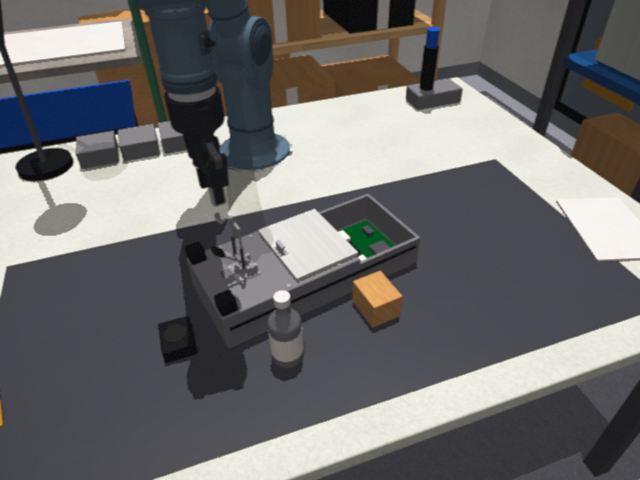

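```bash
python3 - <<'E'
from h import *
f=pickle.load(open('wrist2.pkl','rb'));p=np.load('fit.npy').copy();p[3]=np.pi
overlay(f,p,(140,0,500,330),'w2o',2)
L=lat(p[4],p[5])
print(proj(f,case2w([[0,*L['bar']],[0,*L['grip']],[0,*L['tip']],[-80,-33,90],[80,-33,90],[-12,-19,110],[12,-19,110],[-12,-27,110],[12,-27,110],[58,-148,110],[88,-148,110]],p)))
E
```

```text
[[319.18401991 223.75887485]
 [319.63903447 281.90246449]
 [319.22110651 274.97463011]
 [203.00786546  93.3617262 ]
 [433.2214121   91.62243665]
 [299.15904476  67.04909805]
 [336.69354734  66.75592644]
 [299.38201819  80.40542696]
 [336.61325173  80.11959256]
 [399.190234   258.39786863]
 [440.74499131 258.15297662]]
```

View pics/w2o.png

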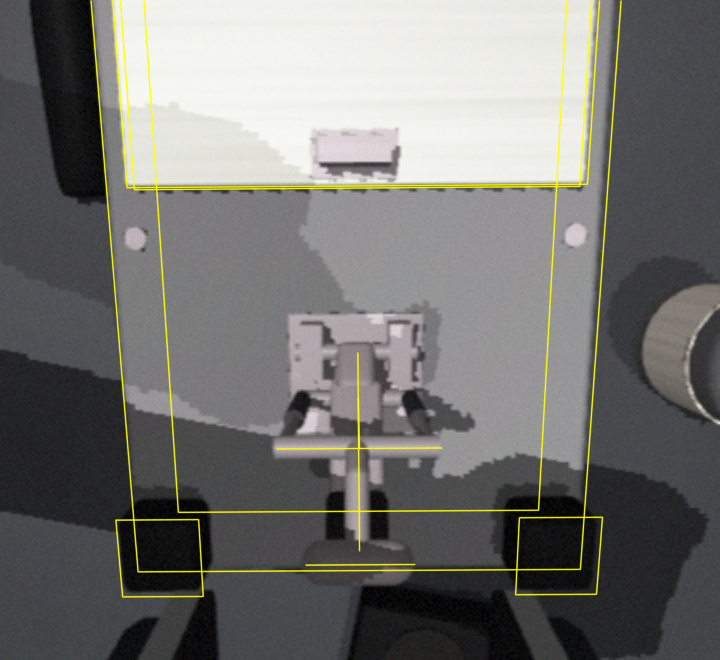

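Emit:
jog_arm --pt "0 0 -0.9 1.5 2.3 25 50" --pt "0 0 -0.9 1.5 2.3 50 50" --pt "0 0 -0.9 1.5 2.3 62 50" --pt "0 0 -0.9 1.5 2.3 62 50" --pt "0 0 -0.9 1.5 2.3 62 36" --pt "0 0 -0.9 1.5 2.3 62 20" --pt "0 0 -0.9 1.5 2.3 62 20" --pt "0 0 -0.9 1.5 2.3 62 20" --force 30

```text
time_s: 8.4
eef_pos: [0.5566, -0.1653, 0.3661]
orientation: [0.631, 0.776, -0.0, 0.001]
ft_force: [-1.9, -1.3, 4.3]
gripper_width: 0.0244
```

```bash
python3 - <<'E'
from h import *
p=np.load('fit.npy');g=lat(p[4],p[5])['grip']
inc([tuple(g)],tip=152)
f=cams.grab_frame('wrist');save(f,'wrist3')
f=cams.grab_frame('side');overlay(f,p,(330,120,430,220),'s3',6)
e=np.degrees
for L,b in [(.75,88.8),(.75,75),(.75,60),(.72,48),(.6,40),(.45,33),(.3,26),(.15,18),(.05,10),(0,0),(0,-6),(0,-10),(0,-12.3)]:
    r=lat(L,np.radians(b-103)-L);print(L,b,'grip',np.round(r['grip'],1),'d',np.round(r['grip']-g,1),'bar',np.round(r['bar'],1))
E
```

```text
t 8.4 q [ 0.72  0.35 -0.6   1.78  0.23  1.07  0.24] F [-1.9 -1.3  4.3] w 24.4 turn [0.  0.1 0.1]
tip now case [   1.3 -126.2  214.1]
(0, np.float64(-126.70673601036759), np.float64(210.57132070567013)) -> [-0.8 -1.2  3.5]
0.75 88.8 grip [-126.7  210.6] d [ 0. -0.] bar [-103.1  190.1]
0.75 75 grip [-100.8  212.7] d [25.9  2.1] bar [-82.8 187.2]
0.75 60 grip [-73.  207.9] d [53.8 -2.6] bar [-62.2 178.6]
0.72 48 grip [-51.9 199.5] d [ 74.9 -11.1] bar [-47.4 168.6]
0.6 40 grip [-37.9 192.9] d [ 88.9 -17.7] bar [-37.7 161.6]
0.45 33 grip [-25.9 186.1] d [100.8 -24.5] bar [-29.6 155.1]
0.3 26 grip [-14.7 177.9] d [112.  -32.7] bar [-22.2 147.5]
0.15 18 grip [ -3.7 166.7] d [123.  -43.9] bar [-15.3 137.7]
0.05 10 grip [  4.8 153.8] d [131.5 -56.8] bar [-10.7 126.7]
0 0 grip [ 11.5 136. ] d [138.2 -74.5] bar [ -8.5 112. ]
0 -6 grip [ 13.4 124.9] d [140.1 -85.7] bar [ -9.  103.1]
0 -10 grip [ 14.  117.4] d [140.7 -93.2] bar [-9.8 97.2]
0 -12.3 grip [ 14.1 113. ] d [140.8 -97.6] bar [-10.5  93.8]
```

View pics/wrist3.png

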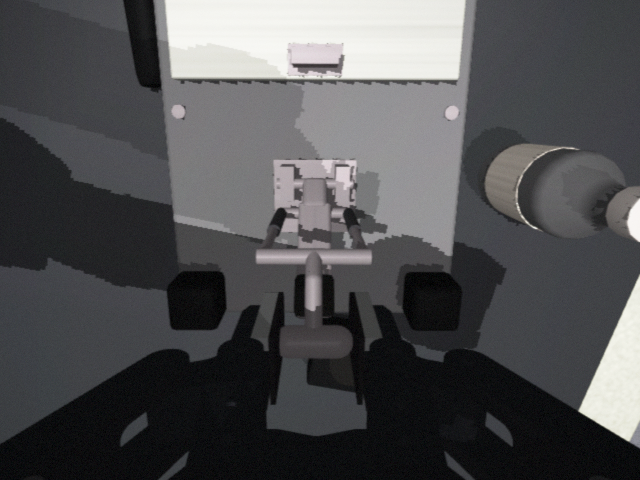

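View pics/s3.png

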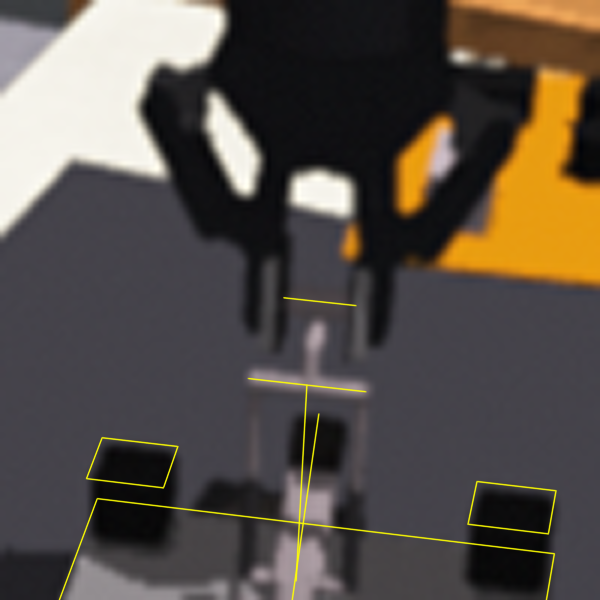

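Emit:
jog_arm --pt "0 0 0 9 0 -1.2 20" --pt "0 0 0 17 0 -1.8 20" --pt "0 0 0 26 0 -2 20" --pt "0 0 0 26 0 -2 20" --force 30

```text
time_s: 8.9
eef_pos: [0.5511, -0.1376, 0.3673]
orientation: [0.629, 0.777, 0.0, 0.0]
ft_force: [-2.8, -0.5, 4.4]
gripper_width: 0.0245
```

```bash
python3 - <<'E'
from h import *
p=np.load('fit.npy').copy();g=lat(p[4],p[5])['grip']
inc([tuple(g)],tip=152)
p[4]=.75;p[5]=np.radians(75-103)-.75
f=cams.grab_frame('wrist');overlay(f,p,(140,0,500,400),'w4',2)
f=cams.grab_frame('side');overlay(f,p,(330,120,430,220),'s4',6)
E
```

```text
t 8.9 q [ 0.7   0.33 -0.62  1.81  0.22  1.07  0.21] F [-2.8 -0.5  4.4] w 24.5 turn [ 0.  -0.   0.3]
tip now case [  1.5 -97.7 215.3]
(0, np.float64(-126.70673601036759), np.float64(210.57132070567013)) -> [-29.   -1.6   4.7]
```

View pics/w4.png

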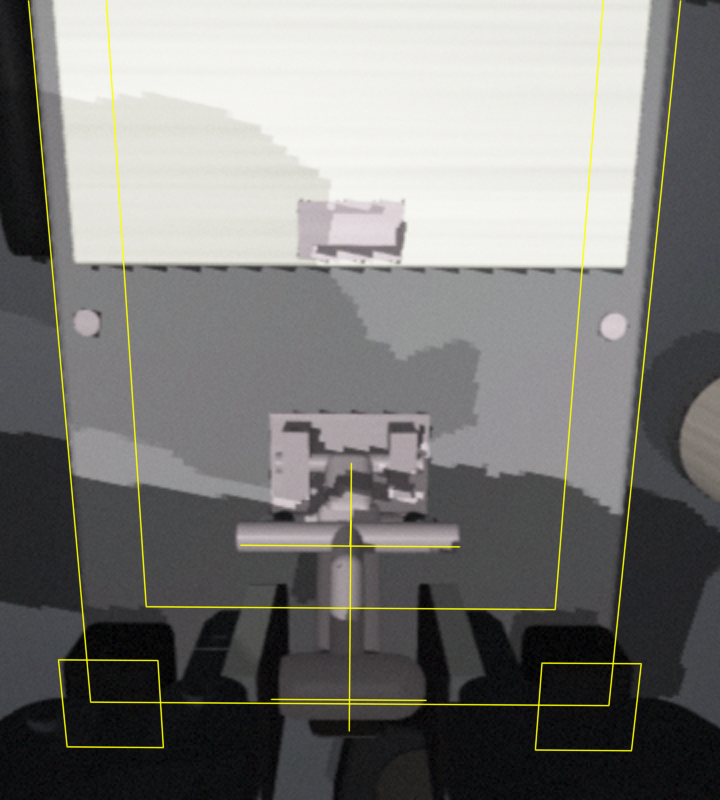

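View pics/s4.png

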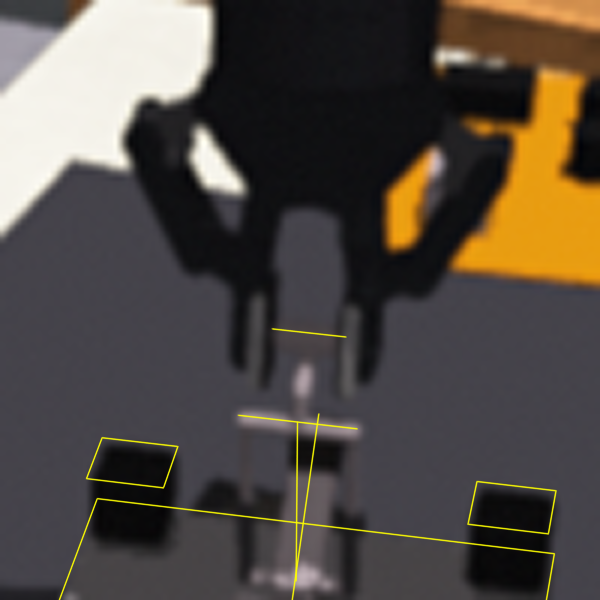

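Emit:
jog_arm --pt "0 0 0 12 -1 1 20" --pt "0 0 0 25 -1 4 20" --pt "0 0 0 36 -1 8 20" --pt "0 0 0 46 -1 13 20" --pt "0 0 0 60 -1 19 20" --pt "0 0 0 72 -1 26 20" --pt "0 0 0 83 -1 34 20" --pt "0 0 0 94 -1 46 20" --pt "0 0 0 102 -1 58 20" --pt "0 0 0 106 -1 67 20" --pt "0 0 0 109 -1 76 20" --pt "0 0 0 109 -1 76 20" --force 30

```text
time_s: 10.2
eef_pos: [0.526, -0.0286, 0.2889]
orientation: [0.629, 0.777, 0.0, -0.004]
ft_force: [-2.8, 4.9, 0.1]
gripper_width: 0.0199
```

```bash
python3 - <<'E'
from h import *
p=np.load('fit.npy').copy()
inc([(14.1,113.)],tip=152)
p[3]=np.pi;p[4]=0.;p[5]=np.radians(-103)
for n,b in(('scene',(220,190,320,290)),('side',(330,160,430,260)),('wrist',(140,80,500,480))):
    f=cams.grab_frame(n);overlay(f,p,b,n+'5',6 if n!='wrist' else 2)
    pickle.dump(f,open(n+'5.pkl','wb'))
E
```

```text
t 10.2 q [ 0.54  0.37 -0.65  1.96  0.28  0.9  -0.04] F [-2.8  4.9  0.1] w 19.9 turn [-0.3 -0.4  0.4]
tip now case [ -1.8  15.1 136.9]
(0, 14.1, 113.0) -> [-0.2  1.2 23.9]
```

View pics/scene5.png

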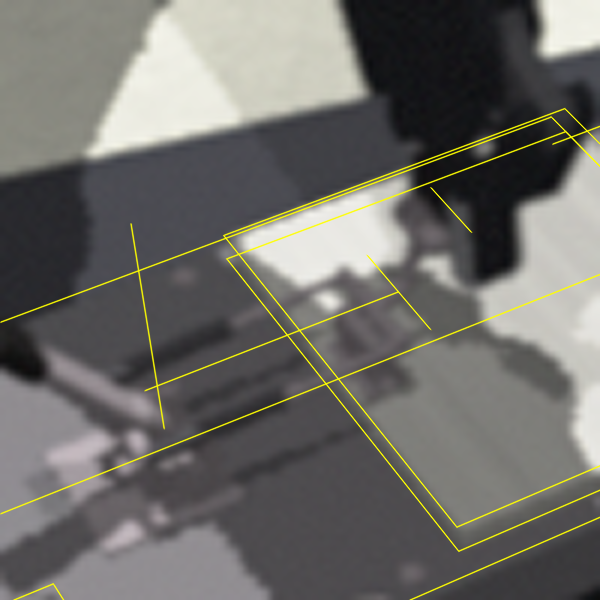

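View pics/side5.png

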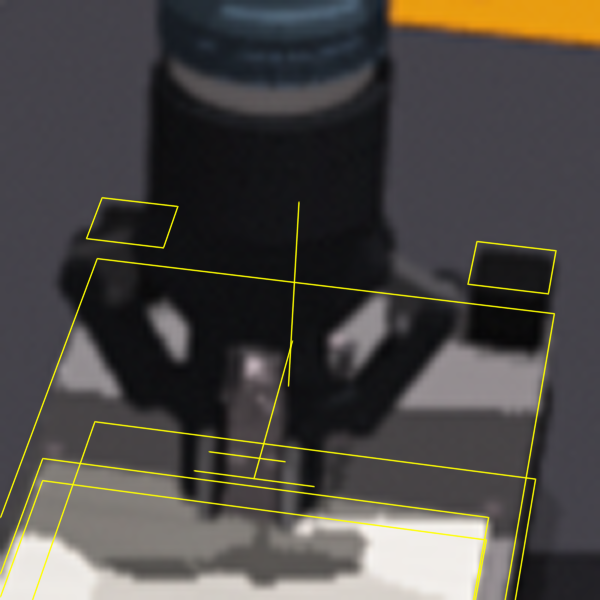

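View pics/wrist5.png

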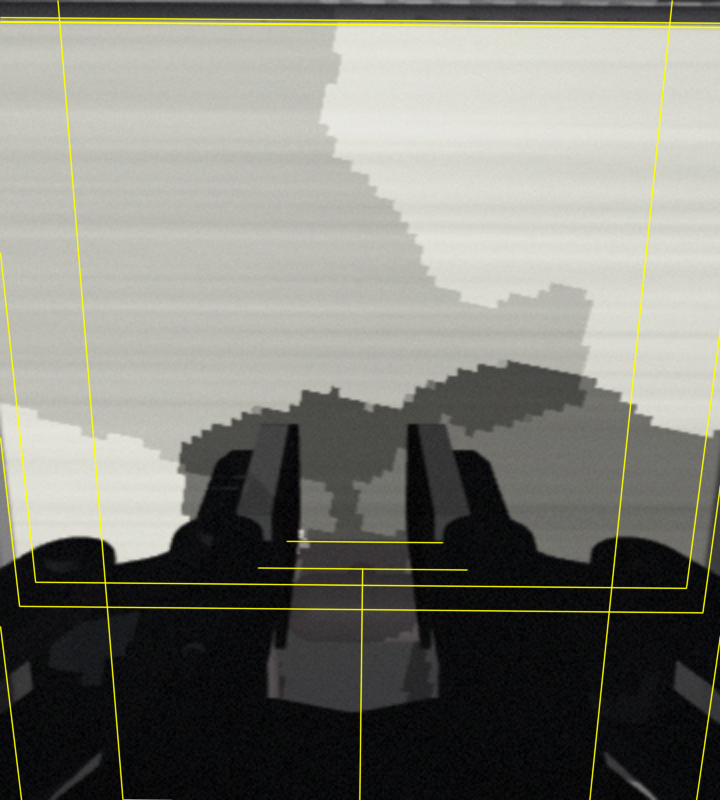

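Emit:
jog_arm --pt "0 0 0 0 0 0 60" --pt "0 0 0 2 0 0 60" --pt "0 0 0 3 1 -30 60" --pt "0 0 0 3 1 -75 60" --pt "0 0 0 -5 1 -110 60" --pt "0 0 0 -5 1 -110 60"

```text
time_s: 10.95
eef_pos: [0.5324, -0.0384, 0.407]
orientation: [0.631, 0.775, 0.003, 0.006]
ft_force: [0.6, -0.7, 1.0]
gripper_width: 0.0598
```

```bash
python3 - <<'E'
from h import *
p=np.load('fit.npy').copy()
inc([(14.1,113.)],tip=152)
for n,b in(('scene',(190,190,310,290)),('side',(330,160,430,260)),('wrist',None)):
    f=cams.grab_frame(n)
    pickle.dump(f,open(n+'6.pkl','wb'));im=f['color'][:,:,::-1]
    if b:im=cv2.resize(im[b[1]:b[3],b[0]:b[2]],None,fx=6,fy=6,interpolation=cv2.INTER_CUBIC)
    cv2.imwrite(f'pics/{n}6.png',im)
E
```

```text
t 10.95 q [ 0.61  0.22 -0.69  1.85  0.16  1.11  0.07] F [ 0.6 -0.7  1. ] w 59.8 turn [0.7 0.3 0. ]
tip now case [  5.    2.4 255. ]
(0, 14.1, 113.0) -> [ 11.6  -4.9 141.9]
```

View pics/scene6.png

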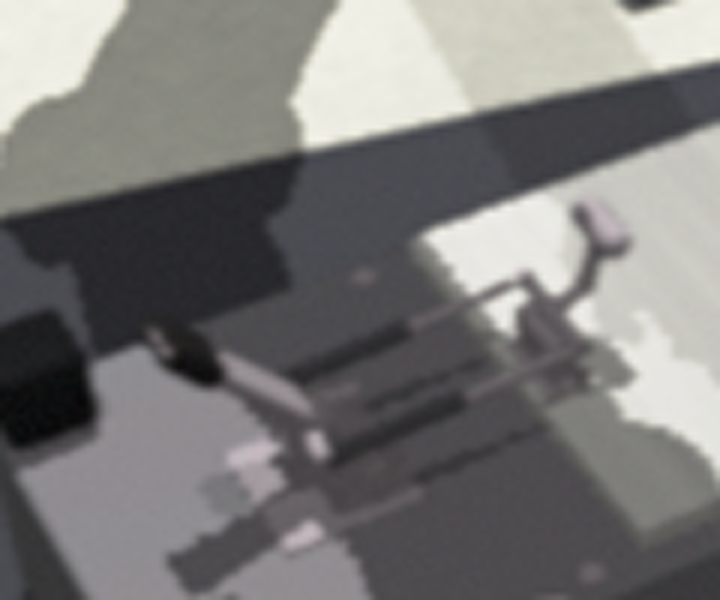

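View pics/side6.png

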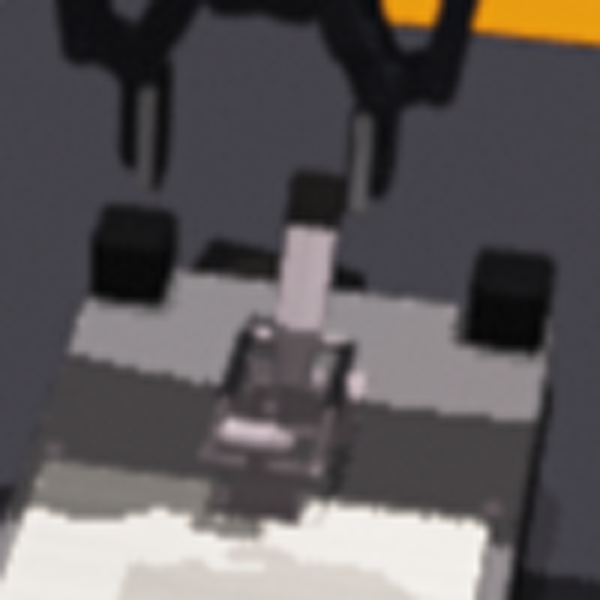

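View pics/wrist6.png

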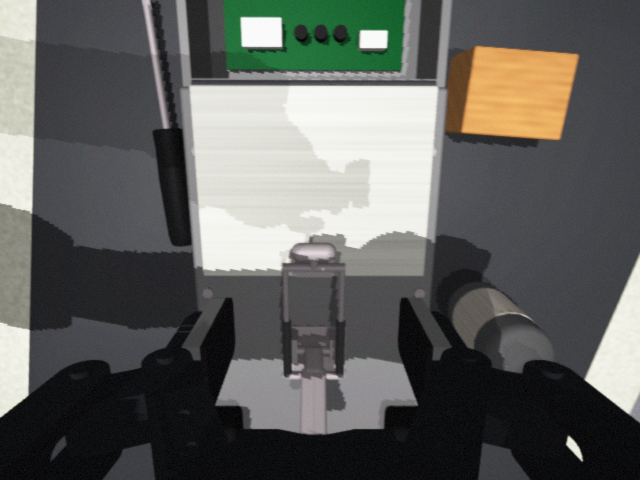

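```bash
python3 - <<'E'
from h import *
from scipy.optimize import least_squares
p=np.load('fit.npy');F=[pickle.load(open(n+'6.pkl','rb')) for n in('scene','side','wrist')]
s=lambda x,y:(190+x/6-.4,190+y/6-.4);d=lambda x,y:(330+x/6-.4,160+y/6-.4)
def res(q):
    L=lat(*q);k=lambda n,x=0:[x,*L[n]]
    M=[[(k('tip'),s(148,335)),(k('grip'),s(603,230)),(k('bar',-21),s(525,278)),(k('bar',21),s(588,345))],[(k('tip'),d(320,180)),(k('grip'),d(255,431))],[(k('bar',-21),(284,267)),(k('bar',21),(344,267)),(k('grip'),(314,252))]]
    return np.concatenate([(proj(f,case2w([a for a,_ in m],p))-[b for _,b in m]).ravel() for f,m in zip(F,M)])
r=least_squares(res,[.5,-1.8],loss='soft_l1');print(r.x,np.round(res(r.x),1));print({k:np.round(v,1) for k,v in lat(*r.x).items()},np.degrees(lat(*r.x)['b']))
np.save('lb.npy',r.x)
q=p.copy();q[3]=np.pi;q[4:6]=r.x
overlay(F[0],q,(190,190,310,290),'scene6o',6);overlay(F[2],q,(160,160,460,460),'wrist6o',2);overlay(F[1],q,(330,160,430,260),'side6o',6)
E
```

```text
[ 0.70342501 -2.45672814] [ 0.4  0.3 -0.9 -0.5 -1.2 -0.8 -1.3  0.6 -0.4 -1.5 -0.5  1.7 -0.8  0.4
  2.   0.5  0.6 -0.6]
{'pin': array([-104.4,  105.3]), 'bar': array([-19. , 109.1]), 'grip': array([-1.000e-01,  1.339e+02]), 'tip': array([-141.7,  155.5]), 'b': np.float64(0.0)} 2.5431302968929526
```

View pics/scene6o.png

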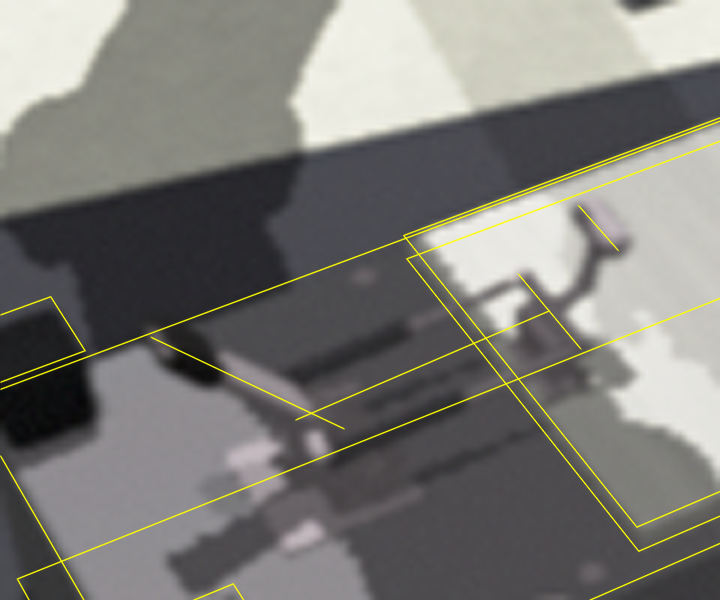

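View pics/wrist6o.png

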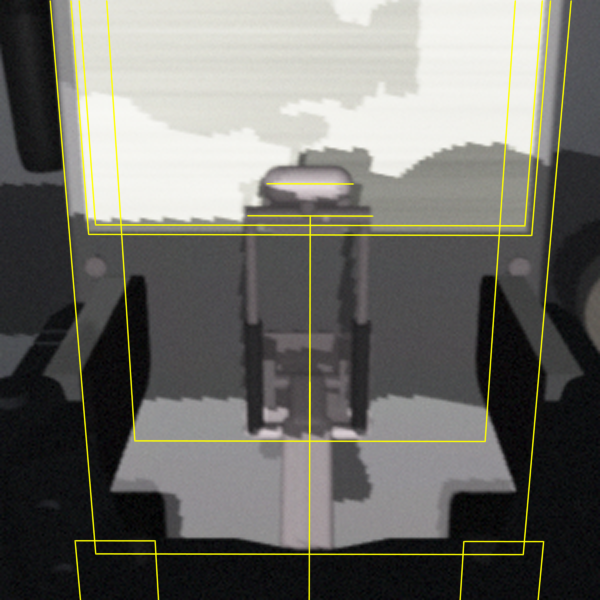

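Emit:
jog_arm --pt "0 0 0 -30 -5 0 0" --pt "0 0 0 -75 -5 0 0" --pt "0 0 0 -120 -5 0 0" --pt "0 0 0 -165 -5 0 0" --pt "0 0 0 -195 -5 20 0" --pt "0 0 0 -200 -5 50 0" --pt "0 0 0 -200 -5 90 0" --pt "0 0 0 -200 -5 95 0" --pt "0 0 0 -200 -5 95 0" --force 40

```text
time_s: 12.0
eef_pos: [0.5647, -0.2333, 0.3028]
orientation: [0.63, 0.777, -0.001, -0.003]
ft_force: [0.0, -0.9, 1.2]
gripper_width: 0.0002
```

```bash
python3 - <<'E'
from h import *
inc([(-165,138),(-106,138)],tip=173)
f=cams.grab_frame('wrist');save(f,'wrist7')
f=cams.grab_frame('scene');save(f,'scene7')
E
```

```text
t 12.0 q [ 0.76  0.48 -0.54  1.75  0.28  0.99  0.31] F [ 0.  -0.9  1.2] w 0.2 turn [-0.3 -0.2  0.2]
tip now case [  -5.5 -193.4  129.8]
(0, -165, 138) -> [29.2  4.7 -8.1]
(0, -106, 138) -> [88.2  4.9 -7.9]
```

View pics/wrist7.png

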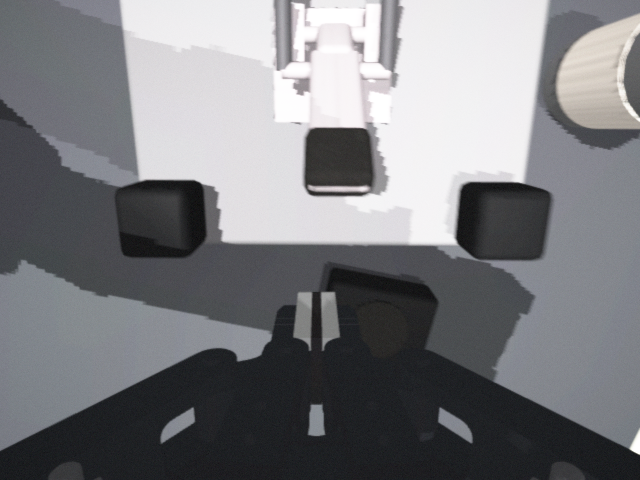

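View pics/scene7.png

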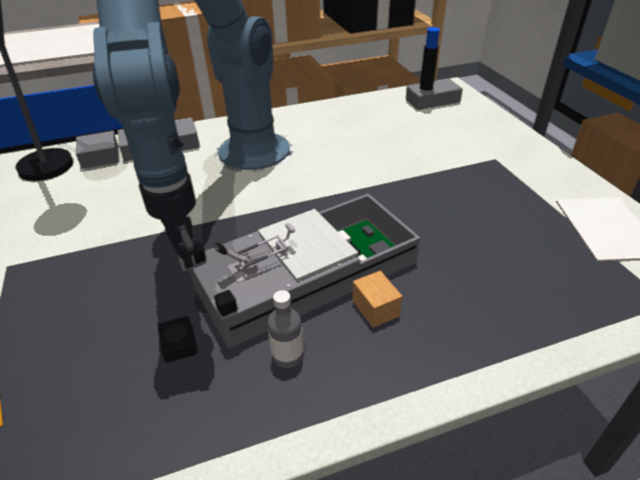

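Emit:
jog_arm --pt "0 0 0 15 5 -8 0" --pt "0 0 0 30 5 -8 0" --pt "0 0 0 42 5 -8 0" --pt "0 0 0 54 5 -8 0" --pt "0 0 0 66 5 -8 0" --pt "0 0 0 78 5 -8 0" --pt "0 0 0 88 5 -8 0" --pt "0 0 0 88 5 -8 0" --pt "0 0 0 88 5 -8 0"

```text
time_s: 13.0
eef_pos: [0.5522, -0.1458, 0.3129]
orientation: [0.63, 0.777, -0.0, -0.001]
ft_force: [-0.5, 1.1, -0.0]
gripper_width: -0.0002
```

```bash
python3 - <<'E'
from h import *
inc([(-165,138),(-106,138)],tip=173)
f=cams.grab_frame('wrist');save(f,'wrist8')
for n,b in(('scene',(190,190,310,290)),('side',(330,160,430,260))):
    f=cams.grab_frame(n)
    im=f['color'][:,:,::-1];im=cv2.resize(im[b[1]:b[3],b[0]:b[2]],None,fx=6,fy=6,interpolation=cv2.INTER_CUBIC)
    cv2.imwrite(f'pics/{n}8.png',im)
E
```

```text
t 13.0 q [ 0.68  0.4  -0.59  1.85  0.26  0.97  0.19] F [-0.5  1.1 -0. ] w -0.2 turn [-0.1 -0.1  0.3]
tip now case [   0.6 -105.6  139.9]
(0, -165, 138) -> [-59.1  -1.2   1.8]
(0, -106, 138) -> [-0.1 -0.9  1.9]
```

View pics/wrist8.png

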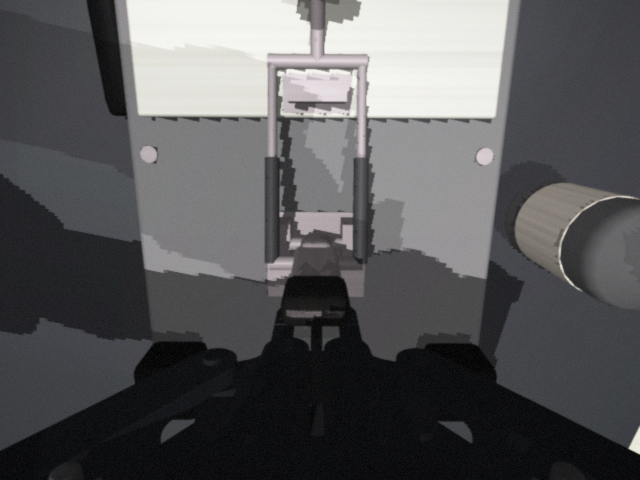

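View pics/scene8.png

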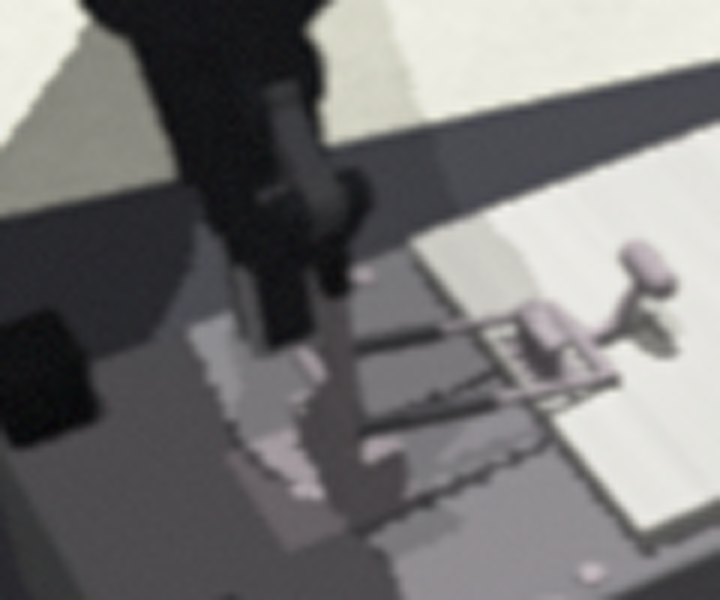

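View pics/side8.png

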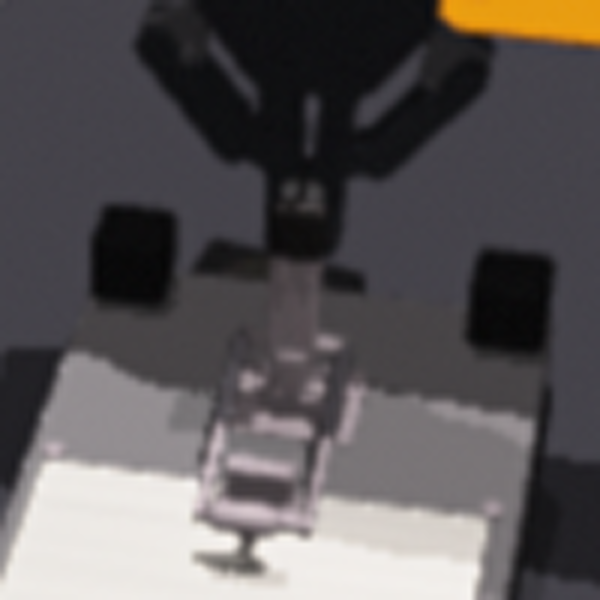

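Emit:
jog_arm --pt "0 0 0 -15 -1 0 0" --pt "0 0 0 -20 -1 -35 0" --pt "0 0 0 -20 -1 -75 0" --pt "0 0 0 10 -1 -80 0" --pt "0 0 0 45 -1 -80 0" --pt "0 0 0 48 -1 -60 0" --pt "0 0 0 48 -1 -30 0" --pt "0 0 0 48 -1 -14 0" --pt "0 0 0 40 -1 -14 0" --pt "0 0 0 30 -1 -14 0" --pt "0 0 0 20 -1 -14 0" --pt "0 0 0 10 -1 -12 0" --pt "0 0 0 1 -1 -9 0" --pt "0 0 0 -5 -1 -6 0" --pt "0 0 0 -5 -1 -6 0"

```text
time_s: 14.65
eef_pos: [0.5531, -0.1539, 0.3196]
orientation: [0.631, 0.776, -0.0, 0.001]
ft_force: [0.3, -0.1, 0.4]
gripper_width: -0.0001
```

```bash
python3 - <<'E'
from h import *
inc([(-123,136),(-133,121),(-137,110),(-139,98)],tip=173)
f=cams.grab_frame('wrist');save(f,'wrist9')
for n,b in(('scene',(190,190,310,290)),('side',(330,160,430,260))):
    f=cams.grab_frame(n)
    im=f['color'][:,:,::-1];im=cv2.resize(im[b[1]:b[3],b[0]:b[2]],None,fx=6,fy=6,interpolation=cv2.INTER_CUBIC)
    cv2.imwrite(f'pics/{n}9.png',im)
E
```

```text
t 14.65 q [ 0.69  0.4  -0.59  1.84  0.26  0.99  0.2 ] F [ 0.3 -0.1  0.4] w -0.1 turn [0.  0.1 0.1]
tip now case [   0.3 -114.3  146.6]
(0, -123, 136) -> [-8.9 -0.2 10.7]
(0, -133, 121) -> [-18.9  -0.2  25.7]
(0, -137, 110) -> [-22.9  -0.2  36.7]
(0, -139, 98) -> [-24.8  -0.2  48.7]
```

View pics/wrist9.png

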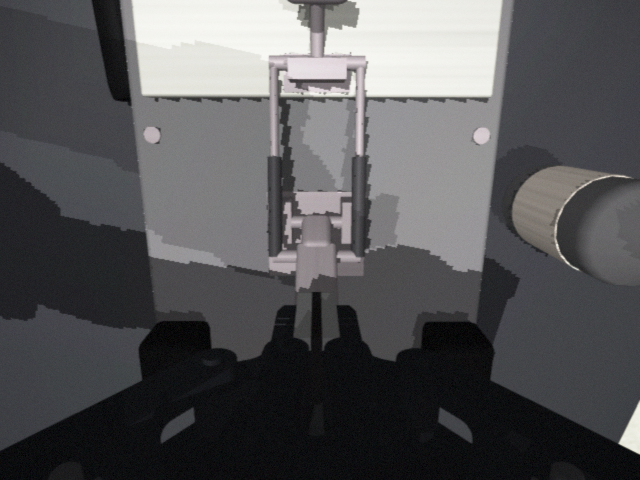

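View pics/scene9.png

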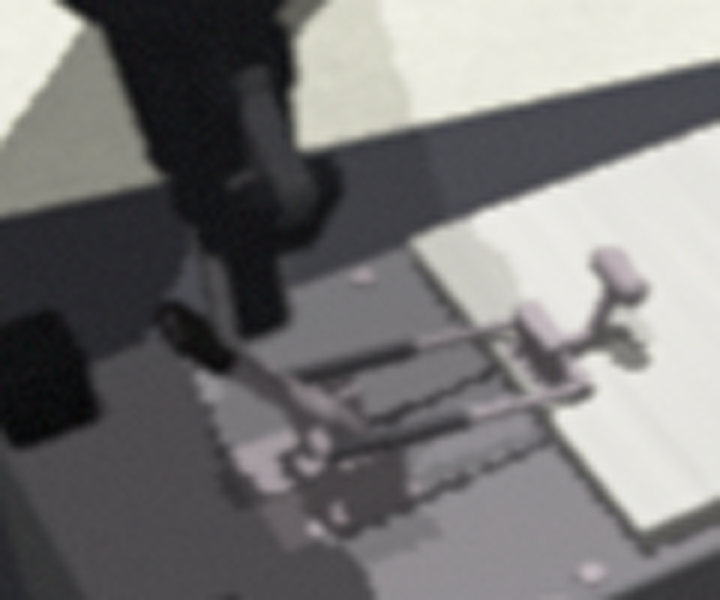

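View pics/side9.png

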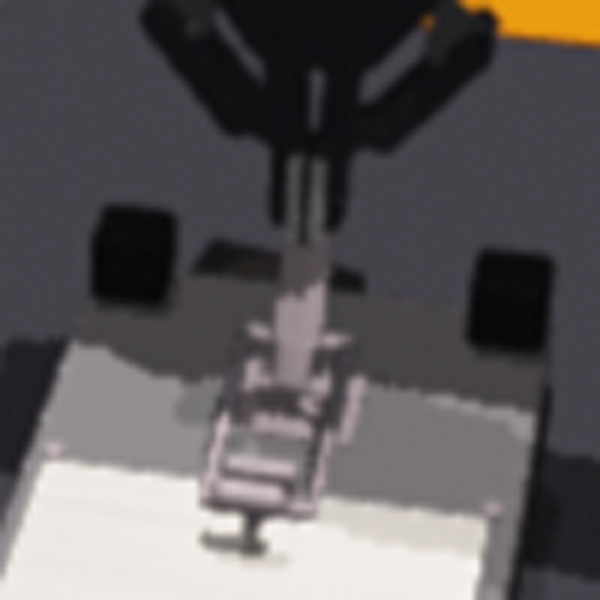

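Emit:
jog_arm --pt "0 0 0 -5 0 5 0" --pt "0 0 0 -9 0 11 0" --pt "0 0 0 -14 0 18 0" --pt "0 0 0 -19 0 26 0" --pt "0 0 0 -21 0 32 0" --pt "0 0 0 -23 0 37 0" --pt "0 0 0 -24 0 43 0" --pt "0 0 0 -25 0 48 0" --pt "0 0 0 -25 0 50 0" --pt "0 0 0 -25 0 52 0"

```text
time_s: 15.8
eef_pos: [0.5581, -0.1762, 0.2705]
orientation: [0.63, 0.776, -0.001, -0.001]
ft_force: [-8.5, 1.5, 25.5]
gripper_width: -0.0003
```

```bash
python3 - <<'E'
from h import *
inc([(-139,98)],tip=173)
for n,b in(('scene',(190,190,310,290)),('side',(330,160,430,260))):
    f=cams.grab_frame(n)
    im=f['color'][:,:,::-1];im=cv2.resize(im[b[1]:b[3],b[0]:b[2]],None,fx=6,fy=6,interpolation=cv2.INTER_CUBIC)
    cv2.imwrite(f'pics/{n}10.png',im)
E
```

```text
t 15.8 q [ 0.69  0.48 -0.55  1.84  0.31  0.91  0.2 ] F [-8.5  1.5 25.5] w -0.3 turn [-0.2  0.   0.2]
tip now case [   0.  -137.    97.5]
(0, -139, 98) -> [-2.1 -0.5 -0.5]
```

View pics/scene10.png

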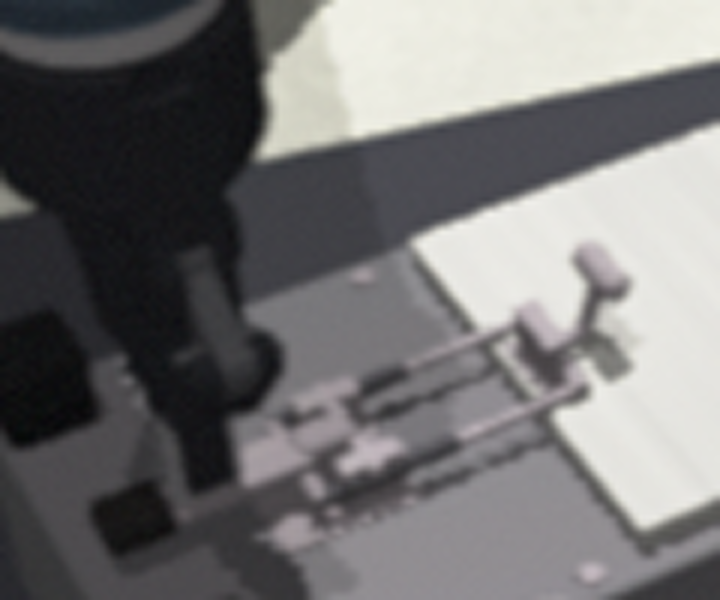

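Lever is flat, 25 N contact. Retreat straight up and look again.

Emit:
jog_arm --pt "0 0 0 0 0 -15 0" --pt "0 0 0 0 0 -50 0" --pt "0 0 0 0 0 -95 0" --pt "0 0 0 -30 0 -140 0" --pt "0 0 0 -70 0 -170 0" --pt "0 0 0 -100 0 -180 0" --pt "0 0 0 -100 0 -180 0" --pt "0 0 0 -100 0 -180 0"

```text
time_s: 16.7
eef_pos: [0.5779, -0.2754, 0.4469]
orientation: [0.631, 0.776, 0.0, -0.001]
ft_force: [0.1, 0.5, 0.1]
gripper_width: 0.0003
```

```bash
python3 - <<'E'
from h import *
inc([],tip=173)
p=np.load('fit.npy').copy();p[3]=np.pi;p[4]=1.571;L=lat(1.571,0);v=np.array([-20,93.5])-L['pin'];p[5]=np.arctan2(v[1],v[0])-np.radians(103)-1.571
f=cams.grab_frame('wrist');overlay(f,p,(80,0,560,480),'wrist11',1);save(f,'wrist11r')
for n,b in(('scene',(190,190,310,290)),('side',(330,160,430,260))):
    f=cams.grab_frame(n);save(f,n+'11r');overlay(f,p,b,n+'11',6)
E
```

```text
t 16.7 q [ 0.82  0.39 -0.56  1.55  0.21  1.26  0.43] F [0.1 0.5 0.1] w 0.3 turn [-0.1 -0.1  0. ]
tip now case [  -0.4 -237.9  273.9]
```

View pics/scene11.png

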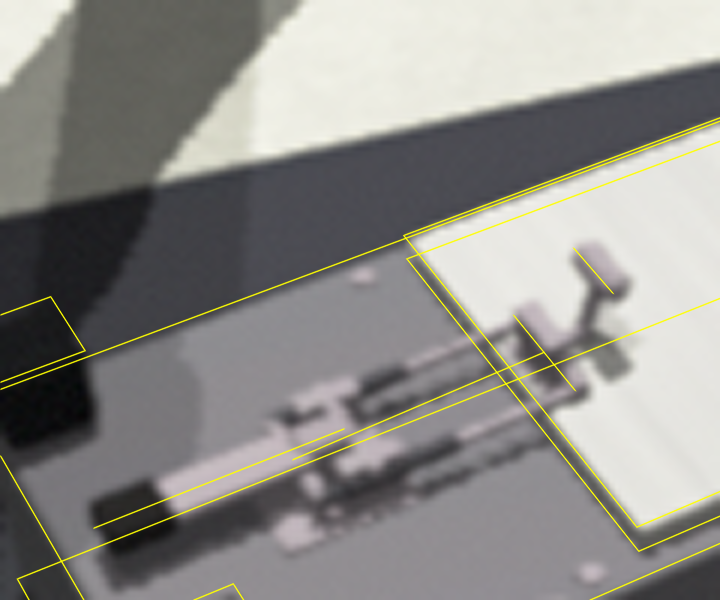

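View pics/side11.png

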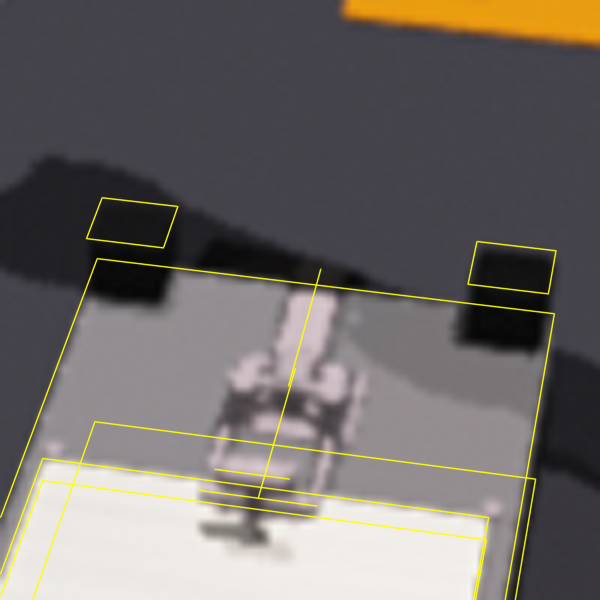

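View pics/wrist11.png

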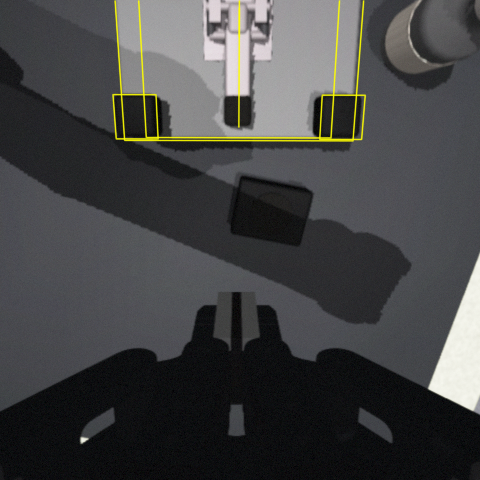

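View pics/scene11r.png

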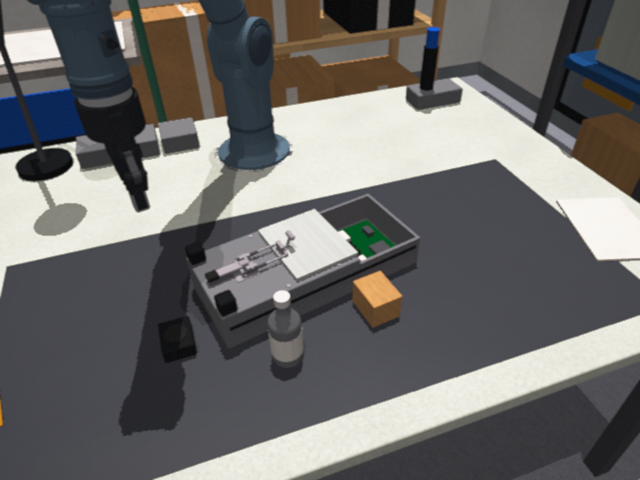

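View pics/side11r.png

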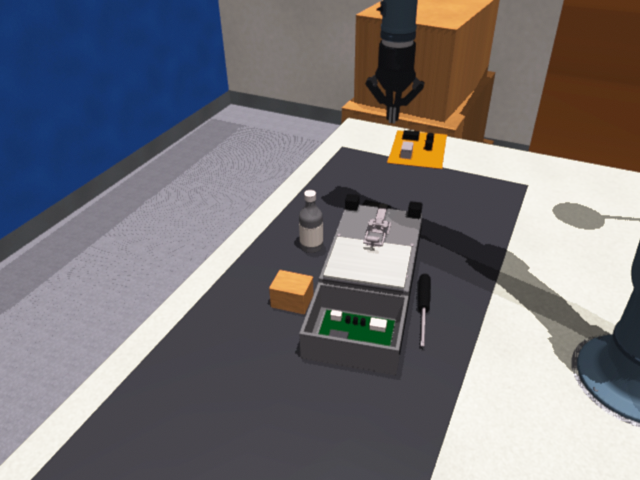

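```bash
python3 -c "
from h import *
print(bot.hand_in())"
```

```text
the job is handed in; nothing more can be done
None
```

The cover is folded flat on the fixed panel, the loop is hooked behind the keeper, and the lever is clamped flat. I handed the job in at 16.7 s with the gripper clear of everything.

- **Cover:** I pushed it over with the open fingers on either side of the keeper. The fingertips ended at z = 89.9 mm, which matches a flat panel at 90. The force there was about 61 N on the panel, from the fingers rather than the gripper body.
- **Loop:** My first try at carrying it by the finger piece failed. The finger piece slipped out of a 30 N pinch and the bar came to rest on top of the keeper. I then pushed the lever upright from behind, which moved the bar past the lip so it dropped behind the keeper, as the wrist and scene pictures show.
- **Lever:** I pushed it back and down until it was flat, with about 25 N on the handle. It stayed flat when I let go.

**Last checks:**
- **Latch:** In the last scene picture the lever lies flat and the bar sits behind the keeper within a few pixels of where it should be. The side view agrees for the cover, lever and keeper area.
- **Surroundings:** The bay is open, and nothing touched the board. The bottle, carton, speaker and screwdriver look unmoved in the pictures.
- **Disagreements:** The pictures of the bumper tops and the case's lower edge disagreed with my fitted case pose by 1 to 5 pixels, and the scene camera had a steady offset of about 2 to 3 pixels. Neither affected the result.

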